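# Unload the granite pressing slab in the studio

## Task

The glued panels under the granite pressing slab have set: lay the pry bar over the fulcrum block with its toe under the slab's front edge, lever the slab up and swing the bar's handle under the arm of the steel hold-down, so that the slab stays raised with your hand off the bar. Then draw out every panel, without dragging any while the slab bears on it, and lay them all flat in the drying tray, painted face up, none on top of another, while the slab is still raised. Last, free the bar, let the slab down onto its runners, put the bar back flat on its green mat, and leave everything else on the bench where it is.

Things in the scene. Friction and masses are not known exactly. Their poses are not given: they have to be found in the camera images.
- press: Fixed pressing station. Origin on the bench (z = 0) right under the middle of the front edge of the slab (slab down); x axis points away from the front, in under the slab; y runs along the front edge. Wooden runners 22 mm high (24 mm wide, at y = +-217 mm and along the back) carry the slab; back stop behind it (x 205 to 227 mm, 36 mm high). Nothing of it stands out in front of the slab.
- slab: Loose dark granite slab, about 5 kg: 200 mm (its x) x 460 mm (its y) x 20 mm thick, lying on the 22 mm runners and the panels. Origin: centre of its underside; z up. Levered at the front edge it tips up about its rear edge (0.05 rad of tilt = 10 mm at the front). With the bar caught under the hold-down it stands at about 0.07 to 0.085 rad; under 0.045 rad it does not count as raised.
- slab_edge (a point): Middle of the lower front edge of the slab (z = 22 mm when the slab is down).
- fulcrum: Fixed fulcrum block, 60 mm wide (along the slab edge), 44 mm deep, in front of the middle of the slab: dark wood with a round steel rod (dia 18 mm, along the slab's edge) in its top. Origin on the bench under its middle; axes as the press.
- fulcrum_top (a point): Top line of the fulcrum's rod, middle; 28 mm above the bench, 50 mm in front of the slab's front edge. The bar rests here.
- holddown: Fixed dark steel hold-down on the +y side (press axes) of the bar's handle: round shank (dia 18 mm, at its y = +20 mm) with a flat arm, 20 mm wide, 9 mm thick, reaching towards the bar line, to its y = -35 mm. Underside of the arm 26 mm above the bench; free below it for 46 mm, from the tip to the shank. Foot plate 5 mm thick from y = +6 mm on. Origin on the bench; axes as the press.
- hook_tip (a point): Middle of the lower edge of the free end of the hold-down's arm, 26 mm above the bench, some 30 mm to the +y side (press axes) of the bar line and 285 mm in front of the slab's edge. The bar, pressed down beside it, is swung towards +y until it lies under the arm, then let go: the slab's weight holds it up against the arm.
- bar: Loose flat steel pry bar, 330 mm long, 25 mm wide, 10 mm thick, 0.6 kg; the last 45 mm at the toe is 5 mm thin (27 mm wide), flush with the flat underside. Black grip on the other half. Origin: middle of the underside; x along the bar to the toe; z up out of its upper face. Starts lying on the mat.
- bar_mid (a point): Centre of the bar (half-way along, 5 mm above the underside) and nearly its centre of mass. Axes as bar. Pressing the handle down 180 mm from the fulcrum takes about 6 to 12 N; the handle end may go down almost to the bench.
- bar_toe (a point): Tip of the bar's toe, half-way up the thin part: 165 mm from bar_mid along the bar. In use the underside lies on the fulcrum and the toe is 15 to 25 mm under the slab's front edge (gap 22 mm); left there the handle sinks until the toe bears up against the slab (slope about 0.2 rad, handle high).
- mat: Fixed green rubber mat, 400 x 130 x 3 mm, the bar's place. Origin: centre of its underside on the bench; x along its length. It lies on one side of the bench, the tray on the other; which is which varies.
- tray: Loose open wooden drying tray, outside 270 (its x) x 210 (its y) x 26 mm, walls and floor 5 mm. Origin: centre of its underside. Four panels fit flat, two by two, lengthwise along its x.
- panel_blue_mid (a point): Centre of a small panel, 112 mm long (its x) x 50 mm wide (its y) x 22 mm thick, 90 g: blue taped edges, bare wood face with a white patch. z points out of its painted face (up). About half of its length stands out from under the slab's front edge, its x pointing in under the slab. May be absent.
- panel_grey_mid (a point): Centre of a small panel, 104 mm long (its x) x 54 mm wide (its y) x 22 mm thick, 90 g: plywood edges, grey face with a white and a black patch. z points out of its painted face (up). About half of its length stands out from under the slab's front edge, its x pointing in under the slab. May be absent.
- panel_yellow_mid (a point): Centre of a small panel, 116 mm long (its x) x 44 mm wide (its y) x 22 mm thick, 90 g: wood edges, yellow face with a grey patch. z points out of its painted face (up). About half of its length stands out from under the slab's front edge, its x pointing in under the slab. May be absent.
- panel_green_mid (a point): Centre of a small panel, 108 mm long (its x) x 47 mm wide (its y) x 22 mm thick, 90 g: white edges, green face with a brass stripe. z points out of its painted face (up). About half of its length stands out from under the slab's front edge, its x pointing in under the slab. May be absent.
- tape: Bystander, to be left alone: roll of blue tape, 64 mm across, 24 mm high. Origin: centre of its underside.
- scraper: Bystander, to be left alone: spatula-like paint scraper, 170 mm long. Origin: centre of its underside.
- wax: Bystander, to be left alone: yellow puck of wax, 60 mm across. Origin: centre of its underside.

How it is judged:
By the outcome, as a careful person would: the job done as asked, in the order asked, and still so for the second after the job is handed in, with the robot touching nothing.
Of panel_blue, panel_grey, panel_yellow, panel_green only 2 to 4 are there at a start; the rules pass over those that are not, and their reading is None.
At some moment in a run one of tray may be knocked a few centimetres aside while the robot is not near it.
Once in a run the grip may slacken for a moment while it holds something.
It also fails if it takes over 210 s, if anything falls off the work surface, if the arm or the gripper's body presses on something with over 40 N, if the wrist force passes 120 N, or if a joint passes its speed limit or range.

## Robot

A 6-joint arm with a two-finger parallel gripper is mounted at the origin on the work surface. World frame = base frame: x ahead of the robot, y to its left, z up, the work surface at z = 0. Lengths are in m, angles in degrees, forces in N, time in s.
With the tool pointing down it reaches from about 0.4 to 0.825 m from the base axis. Payload 7 kg.
Tool frame: the origin (TCP) lies at the very end of the fingers, on their centre line; the grasp point (between the pads) lies r.grip_depth behind it (r.grip_depth is the distance from the TCP to the grasp point, in m); z points along the fingers, y is the direction in which the jaws open and shut (so a half turn about z gives the same grasp; the last joint's range is limited). The gripper opens to 88 mm and grips with 3 to 60 N. Pads are 19 mm wide; open, the fingers measure 130 mm over their backs; the gripper's body (78 mm by 193 mm) begins 47 mm behind the grasp point.
Start: joints at [-56.488, 20.546, 0.682, 0, -70.136, -16.507], TCP at [0.197, -0.645, 0.197] pointing down, gripper open.
Joint ranges: [-176.03, 176.03], [-82.01, 121.73], [-58.28, 71.71], [-173.87, 95.51], [-174.79, -0.11], [-173.66, 173.66]. Speed limits (degrees/s): [136.94, 136.94, 172.46, 180, 180, 180].

## Interface

Orientations are given as [roll, pitch, yaw] about the fixed x, y, z axes, in that order (R = Rz(yaw) Ry(pitch) Rx(roll)).
In Python, from plant import r gives the robot as it stands. The module is installed in compiled form; this text tells all that it offers.
- The arm moves only by the tool step_arm, never from a script. Its argument "increments" is a list of rows, each a list of 3 entries, a list of its own where there are three numbers: the shift along the tool's x, y, z in m, then the turn, a rotation vector about the tool's x, y, z in rad, then the closure, from 0 (fully open) to 1 (shut). In form: [[[x, y, z], [wx, wy, wz], grip], ...]. A call has 1 to 10 rows; each row is the pose to reach, as a shift and turn from the pose commanded when the call began, along the tool's axes at that moment; what a row does not reach only later rows make up. A row lasts 1/10 s, in which the tool goes at most 50 mm and 8.59 degrees, less where a joint would pass 70% of its speed; a pose out of reach is approached as far as the arm can. A call with a gripper value outside its range is refused whole. The fingers move at their own pace and stop on an object; "force" is the grip in N (left out, the last holds). Time passes only in rows, so rows that repeat a pose let the fingers close. It gives the time, the measured TCP pose, the force and the opening at its end, in the units of the state.
- r.get_state(): the state, without advancing time (a new reading comes with each control period).
- r.capture(name): name is "scene" or "top" or "wrist"; returns a dict with "color" (420x560x3 uint8, red, green, blue), "intrinsics" (3x3 intrinsics, pixels), "rvec" (rotation vector, rad) and "tvec" (3), from world to camera coordinates, as OpenCV has them; the wrist camera has in their place "T_tool_cam" (4x4, takes a point from camera to tool coordinates, whose origin is the TCP and whose axes are the flange's). Camera axes: x right, y down, z forward; pixel columns grow to the right and rows downward; lengths in m; the calibration is good to about 2 mm. A picture is of the moment at which its call begins: read the wrist's pose just before it. There is no depth.
- r.close_job(): hands the job in, once; it reports no verdict.
The state is a dict: "time_s": time; "joints": joint angles; "qd": joint speeds; "joint_torque": joint torques, N m; "tcp_pos": TCP position; "eef_rot": TCP orientation; "contact_force": force on the tool from outside, world axes, zero at the start; "moment": the same for the moment, N m; "gripper_width": finger opening in m.
Only numpy, scipy, OpenCV 4.12 (cv2) and the standard library are available. Lean on these libraries where they do the work, as an engineer would, in place of code of your own. Each camera call takes 0.05 s, during which the arm holds its last target.

## Working session

There is one attempt and no reset: what is moved stays moved. The work goes in short steps, Python scripts to look and compute and a tool call to move; the robot and the scene stay as the last step left them, time stands still between calls to the robot, and variables do not carry over. Pictures are saved under pics/ and viewed, and the job is handed in when it is done.

Besides the shell and the picture viewer there is one more tool, called after "Request:" by a JSON object that holds its "op" and its "data", one argument or row to a line. step_arm: Moves the arm, as the interface text tells. Its arguments: {"type":"object","properties":{"increments":{"type":"array","items":{"type":"array"}},"force":{"type":"number"}},"required":["increments"]}

```bash
mkdir -p pics; ls
python3 - <<'E'
from plant import r
import cv2,json
print(r.get_state(), r.grip_depth)
for n in ["scene","top","wrist"]:
    c=r.capture(n); cv2.imwrite(f"pics/{n}0.png",c["color"][:,:,::-1])
    print(n,{k:v.tolist() if hasattr(v,'tolist') else v for k,v in c.items() if k!="color"})
E
```

```text
pics
{'time_s': 0.0, 'joints': array([-5.64882972e+01,  2.05908086e+01,  6.33883064e-01, -1.84486356e-02,
       -7.01366465e+01, -1.65065735e+01]), 'qd': array([-0.03919792,  0.01232171,  0.02145253, -0.00717332, -0.00291454,
       -0.09200133]), 'joint_torque': array([ 1.10818610e-04, -5.82724214e+01,  2.93062305e+01,  6.99745148e+00,
        7.05741797e-03, -1.54878280e-04]), 'tcp_pos': array([ 0.19720594, -0.6449859 ,  0.1956359 ]), 'eef_rot': array([ 1.79905357e+02, -9.96030859e-03, -1.63001145e+02]), 'contact_force': array([-0.17982696,  0.32564924,  0.35817319]), 'moment': array([-0.02222228,  0.01427143, -0.00105522]), 'gripper_width': 0.0875939293381656} 0.0188
scene {'intrinsics': [[523.4790354484009, 0.0, 280.4396486333854], [0.0, 523.4790354484009, 205.14933577756722], [0.0, 0.0, 1.0]], 'rvec': [1.3843818418874372, 2.33841557534467, -0.7721814760267175], 'tvec': [0.18479423773614662, -0.4029960012927208, 1.6811922779926514]}
top {'intrinsics': [[489.20533640249585, 0.0, 281.88275296723896], [0.0, 489.20533640249585, 206.7829612827487], [0.0, 0.0, 1.0]], 'rvec': [2.1821893736145346, -2.139041242808864, 0.07880560691978675], 'tvec': [0.09849231791641082, 0.5744507428235117, 1.4506889957351654]}
wrist {'intrinsics': [[347.0131629497507, 0.0, 279.4622732027676], [0.0, 347.0131629497507, 209.75344988846192], [0.0, 0.0, 1.0]], 'T_tool_cam': [[-0.000555672674260423, -0.9615784433276376, -0.2745297589615313, 0.07437469922515647], [0.9999982816614612, -4.8792041862672505e-05, -0.0018531846809248461, 9.328693088339612e-06], [0.001768587573190613, -0.27453031699055397, 0.9615768181227444, -0.18749066291432107], [0.0, 0.0, 0.0, 1.0]]}
```

View pics/scene0.png

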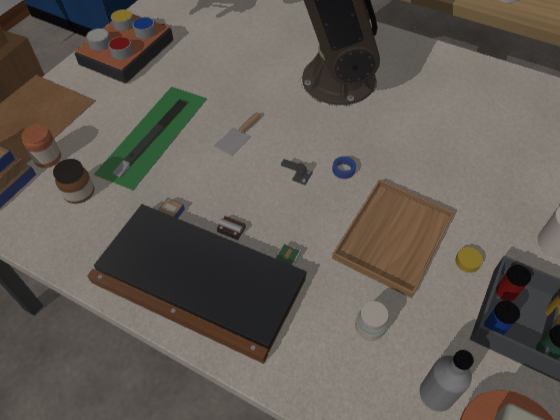

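View pics/top0.png

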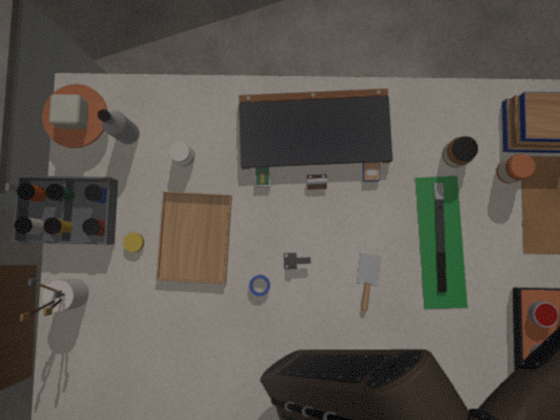

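View pics/wrist0.png

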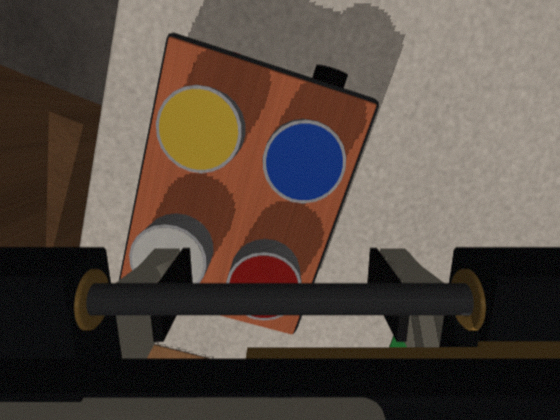

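```bash
cat > h.py <<'E'
import numpy as np, cv2
from scipy.spatial.transform import Rotation as Rn
from plant import r
def st():
    s=r.get_state(); return s
def cap(n,fn=None):
    s=r.get_state(); c=r.capture(n)
    K=c["intrinsics"]
    if n=="wrist":
        T=np.eye(4); T[:3,:3]=Rn.from_euler('xyz',s["eef_rot"],degrees=True).as_matrix(); T[:3,3]=s["tcp_pos"]
        Tc=T@c["T_tool_cam"]
    else:
        W=np.eye(4); W[:3,:3]=cv2.Rodrigues(np.array(c["rvec"],float))[0]; W[:3,3]=np.ravel(c["tvec"]); Tc=np.linalg.inv(W)
    if fn: cv2.imwrite(fn,c["color"][:,:,::-1]); np.savez(fn+".npz",K=K,T=Tc,im=c["color"])
    return c["color"],K,Tc
def load(fn):
    d=np.load(fn+".npz"); return d["im"],d["K"],d["T"]
def ray(K,T,uv):
    uv=np.atleast_2d(np.array(uv,float)); d=np.c_[uv,np.ones(len(uv))]@np.linalg.inv(K).T
    return T[:3,3],d@T[:3,:3].T
def onz(K,T,uv,z):
    o,d=ray(K,T,uv); return o+d*((z-o[2])/d[:,2])[:,None]
def proj(K,T,P):
    P=np.atleast_2d(P); W=np.linalg.inv(T); p=P@W[:3,:3].T+W[:3,3]; p=p@K.T; return p[:,:2]/p[:,2:]
def tri(views):
    A=np.zeros((3,3));b=np.zeros(3)
    for K,T,uv in views:
        o,d=ray(K,T,uv); d=d[0]/np.linalg.norm(d[0]); M=np.eye(3)-np.outer(d,d); A+=M; b+=M@o
    return np.linalg.solve(A,b)
def crop(im,x0,y0,x1,y1,s,fn):
    cv2.imwrite(fn,cv2.resize(im[y0:y1,x0:x1,::-1],None,fx=s,fy=s,interpolation=cv2.INTER_CUBIC))
def tool(dw):  # world shift -> tool axes
    R=Rn.from_euler('xyz',r.get_state()["eef_rot"],degrees=True).as_matrix(); return R.T@np.array(dw)
E
python3 - <<'E'
from h import *
a,K,T=cap("top","pics/top1.png"); b,K2,T2=cap("scene","pics/scene1.png")
crop(a,225,80,485,310,3,"pics/topc.png")
crop(b,80,80,360,290,2.8,"pics/scc.png")
E
```

```text
(no output)
```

View pics/topc.png

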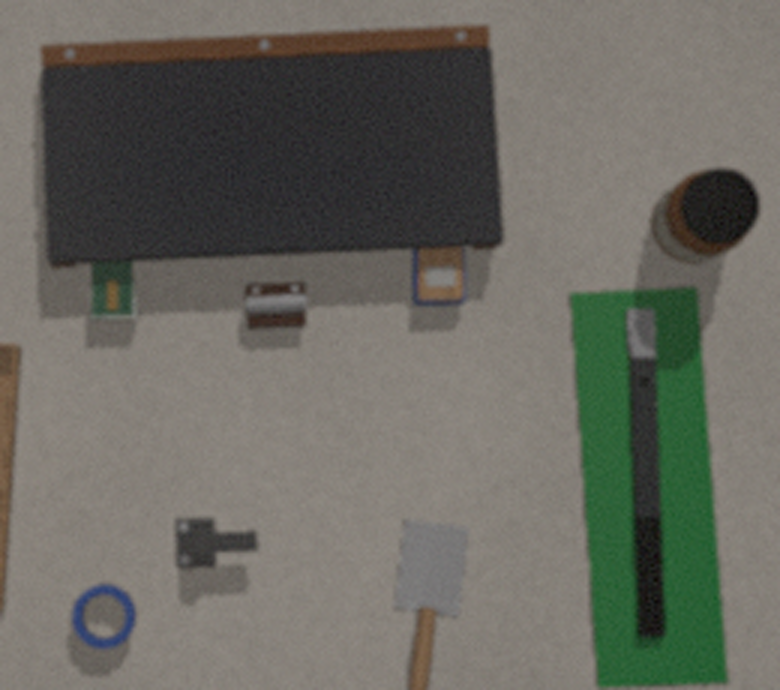

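View pics/scc.png

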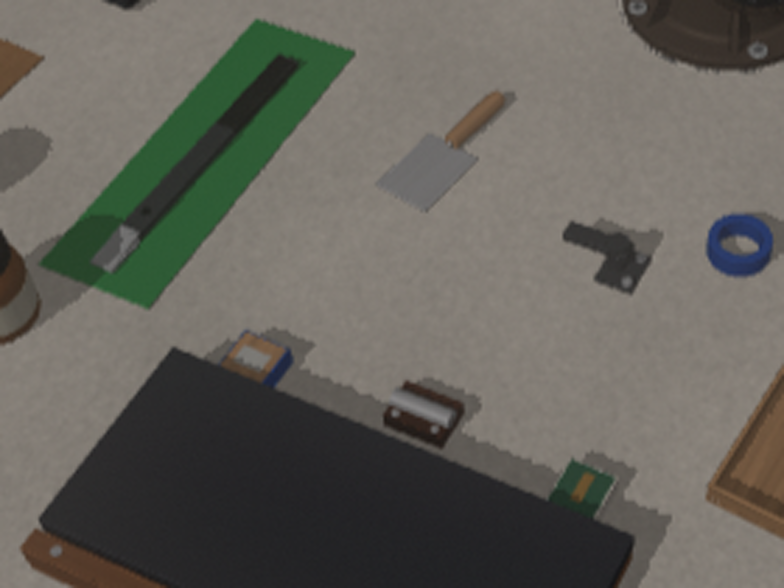

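Run:
```python
from h import *
np.set_printoptions(precision=4,suppress=True)
a,K,T=load("pics/top1.png"); b,K2,T2=load("pics/scene1.png")
f=lambda x,y:(x/3+225-0.33,y/3+80-0.33)
g=lambda x,y:(x/2.8+80-.3,y/2.8+80-.3)
def two(n,p,q): 
    p=f(*p);q=g(*q); P=tri([(K,T,p),(K2,T2,q)]); print(n,P, 'err',np.linalg.norm(proj(K,T,P)-p),np.linalg.norm(proj(K2,T2,P)-q)); return P
two("slab FL(+y)",(50,265),(632,540)); two("slab FR",(500,243),(175,348))
two("slab BR",(488,48),(43,520))
two("barend",(651,636),(288,60)); two("bartoe",(641,310),(105,268)); two("bar black/steel L",(635,517),(218,127)); two("bhole",(644,380),(147,211))
two("hook tip mid top",(257,541),(568,232))
two("ful rod",(276,303),(425,407))
two("blue patch",(441,277),(252,357)); two("green patch",(113,294),(583,488))
print("z planes")
for n,p,z in [("rod L",(246,303),.028),("rod R",(306,300),.028),("hook tip u",(257,534),.035),("hook tip l",(257,548),.035),("foot a",(177,519),.005),("foot b",(177,568),.005),("matTL",(570,294),.003),("matTR",(697,289),.003),("matBL",(598,685),.003),("matBR",(727,682),.003),
 ("blue fl",(413,302),.022),("blue fr",(464,301),.022),("blue bl",(417,248),.022),("green fl",(92,318),.022),("green fr",(135,316),.022),("slabFL",(50,265),.042),("slabFR",(500,243),.042),("barend",(651,636),.013),("bartoe",(641,310),.008)]:
    print(n,onz(K,T,f(*p),z)[0])
for p in [(163,194),(232,194),(158,282),(228,284)]: print("tray",onz(K,T,p,.026)[0])
```

```text
slab FL(+y) [0.6895 0.2361 0.0271] err 0.13322210356235462 0.17293885331290024
slab FR [ 0.7182 -0.2186  0.0379] err 0.36903987716386416 0.43726329784058365
slab BR [ 0.9176 -0.2045  0.0407] err 0.2347779030380781 0.3076956937819063
barend [ 0.3283 -0.3739  0.0081] err 0.1488031957551044 0.1449947204097701
bartoe [ 0.6562 -0.3667  0.0019] err 0.7090687273448998 0.7941996953049242
bar black/steel L [ 0.451  -0.3646  0.0156] err 3.132675875854295 3.2204540496069027
bhole [ 0.5837 -0.3665  0.0146] err 0.24708610760689997 0.26785262512230357
hook tip mid top [0.4137 0.0223 0.025 ] err 0.33259303613335256 0.36234063125854526
ful rod [0.6548 0.0067 0.0195] err 0.40420993257649696 0.48837722134870587
blue patch [ 0.6847 -0.1613  0.0216] err 0.004610442835740033 0.005446111508877302
green patch [0.6613 0.1727 0.02  ] err 0.28029704065110606 0.35335616813252607
z planes
rod L [0.6536 0.0363 0.028 ]
rod R [ 0.6577 -0.0243  0.028 ]
hook tip u [0.4212 0.0218 0.035 ]
hook tip l [0.4074 0.0216 0.035 ]
foot a [0.4344 0.1021 0.005 ]
foot b [0.385  0.1011 0.005 ]
matTL [ 0.6725 -0.2961  0.003 ]
matTR [ 0.68   -0.4253  0.003 ]
matBL [ 0.2781 -0.3219  0.003 ]
matBR [ 0.2841 -0.4498  0.003 ]
blue fl [ 0.6585 -0.133   0.022 ]
blue fr [ 0.6604 -0.1846  0.022 ]
blue bl [ 0.7141 -0.1368  0.022 ]
green fl [0.6363 0.1926 0.022 ]
green fr [0.6391 0.1488 0.022 ]
slabFL [0.6867 0.2348 0.042 ]
slabFR [ 0.7167 -0.2169  0.042 ]
barend [ 0.3284 -0.372   0.013 ]
bartoe [ 0.6565 -0.3667  0.008 ]
tray [0.605  0.4741 0.026 ]
tray [0.6089 0.2628 0.026 ]
tray [0.3387 0.4773 0.026 ]
tray [0.3375 0.2664 0.026 ]
```

```bash
cat >> h.py <<'E'
np.set_printoptions(precision=4,suppress=True)
def Rt(yaw,pitch=0): # tool down, yaw deg; pitch: extra tilt about world-horizontal tool y (deg), R=Rz(yaw)Rx(180)Ry_tool(pitch)
    return Rn.from_euler('z',yaw,degrees=True)*Rn.from_euler('x',180,degrees=True)*Rn.from_euler('y',pitch,degrees=True)
def goto(p,yaw=None,pitch=0):
    s=r.get_state(); R0=Rn.from_euler('xyz',s["eef_rot"],degrees=True)
    d=R0.inv().apply(np.array(p)-s["tcp_pos"]); w=(R0.inv()*Rt(yaw,pitch)).as_rotvec() if yaw is not None else np.zeros(3)
    print("t",round(s["time_s"],2),"tcp",s["tcp_pos"],"rpy",s["eef_rot"],"F",s["contact_force"],"w",round(s["gripper_width"],4))
    print("shift",np.round(d,4),"rot",np.round(w,3),"deg",np.degrees(np.linalg.norm(w)))
E
python3 -c "
from h import *
goto([.4725,-.3697,.2],-179.1)"
```

```text
t 0.25 tcp [ 0.1973 -0.6453  0.1961] rpy [ 179.957    -0.0054 -162.9976] F [ 0.8947 -0.3557 -0.7484] w 0.0876
shift [-0.3438  0.1831 -0.0038] rot [ 0.001 -0.     0.281] deg 16.102425093721717
```

Request:
{"op": "step_arm", "data": {
  "increments": [
    [[-0.344, 0.183, -0.03], [0, 0, 0.281], 0],
    [[-0.344, 0.183, -0.03], [0, 0, 0.281], 0],
    [[-0.344, 0.183, -0.03], [0, 0, 0.281], 0],
    [[-0.344, 0.183, -0.03], [0, 0, 0.281], 0],
    [[-0.344, 0.183, -0.03], [0, 0, 0.281], 0],
    [[-0.344, 0.183, -0.03], [0, 0, 0.281], 0],
    [[-0.344, 0.183, -0.03], [0, 0, 0.281], 0],
    [[-0.344, 0.183, -0.03], [0, 0, 0.281], 0],
    [[-0.344, 0.183, -0.03], [0, 0, 0.281], 0],
    [[-0.344, 0.183, -0.03], [0, 0, 0.281], 0]
  ],
  "force": 50
}}

```text
time_s: 1.25
tcp_pos: [0.4735, -0.3689, 0.2265]
eef_rot: [180.0, -0.0, -179.0]
contact_force: [-0.0, -1.7, -0.5]
gripper_width: 0.0879
```

Run:
```python
from h import *
goto([.4725,-.3697,.2],-179.1)
cap("wrist","pics/w1.png"); cap("top","pics/top2.png")
```

```text
t 1.25 tcp [ 0.4735 -0.3689  0.2265] rpy [ 179.996    -0.0091 -178.9598] F [-0.0168 -1.704  -0.4879] w 0.0879
shift [ 0.001  -0.0008  0.0265] rot [ 0.    -0.     0.002] deg 0.1405036898228006
```

View pics/w1.png

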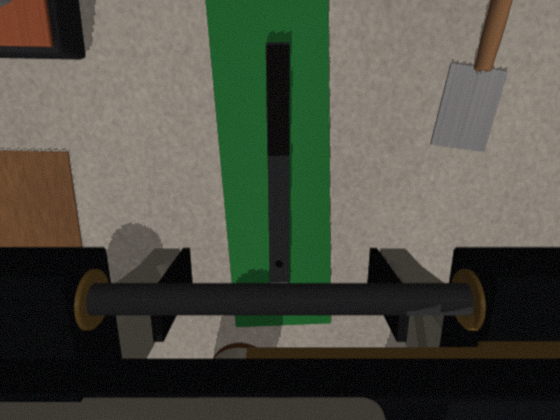

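Run:
```python
from h import *
im,K,T=load("pics/w1.png")
for uv in [(268,44),(290,44),(268,155),(290,155),(270.5,240),(290.5,240),(279.5,264)]: print(onz(K,T,uv,.013)[0])
a,K1,T1=load("pics/top1.png"); b,K2,T2=load("pics/scene1.png")
h1=(644/3+225-.33,380/3+80-.33);h2=(147/2.8+80-.3,211/2.8+80-.3)
print(tri([(K,T,(279.5,264)),(K1,T1,h1),(K2,T2,h2)]),tri([(K,T,(279.5,264)),(K1,T1,h1)]))
print(proj(K,T,[r.get_state()["tcp_pos"]]))
```

```text
[ 0.3318 -0.3843  0.013 ]
[ 0.3314 -0.361   0.013 ]
[ 0.4486 -0.3833  0.013 ]
[ 0.4481 -0.358   0.013 ]
[ 0.5528 -0.3793  0.013 ]
[ 0.5523 -0.3547  0.013 ]
[ 0.5848 -0.3677  0.013 ]
[ 0.5838 -0.367   0.0143] [ 0.5843 -0.3675  0.0137]
[[278.2255 242.1807]]
```

Request:
{"op": "step_arm", "data": {
  "increments": [
    [[-0.001, -0.001, 0.05], [0, 0, 0], 0],
    [[-0.001, -0.001, 0.1], [0, 0, 0], 0],
    [[-0.001, -0.001, 0.15], [0, 0, 0], 0.2],
    [[-0.001, -0.001, 0.19], [0, 0, 0], 0.3],
    [[-0.001, -0.001, 0.21], [0, 0, 0], 0.3],
    [[-0.001, -0.001, 0.2205], [0, 0, 0], 0.3],
    [[-0.001, -0.001, 0.2205], [0, 0, 0], 0.3],
    [[-0.001, -0.001, 0.2205], [0, 0, 0], 0.3]
  ]
}}

```text
time_s: 2.15
tcp_pos: [0.4743, -0.3718, 0.0072]
eef_rot: [-180.0, 0.1, -179.1]
contact_force: [0.0, -0.8, -0.3]
gripper_width: 0.0613
```

Request:
{"op": "step_arm", "data": {
  "increments": [
    [[0, 0, 0], [0, 0, 0], 0.6],
    [[0, 0, 0], [0, 0, 0], 1],
    [[0, 0, 0], [0, 0, 0], 1],
    [[0, 0, 0], [0, 0, 0], 1],
    [[0, 0, 0], [0, 0, 0], 1],
    [[0, 0, 0], [0, 0, 0], 1]
  ],
  "force": 50
}}

```text
time_s: 2.75
tcp_pos: [0.4739, -0.3708, 0.0061]
eef_rot: [-180.0, 0.0, -179.1]
contact_force: [0.2, -0.5, 0.0]
gripper_width: 0.0193
```

Request:
{"op": "step_arm", "data": {
  "increments": [
    [[0, 0, 0], [0, 0, 0], 1],
    [[0, 0, 0], [0, 0, 0], 1],
    [[0, 0, 0], [0, 0, 0], 1]
  ]
}}

```text
time_s: 3.05
tcp_pos: [0.4738, -0.3708, 0.006]
eef_rot: [180.0, -0.0, -179.1]
contact_force: [-0.5, 0.2, 0.5]
gripper_width: 0.0009
```

Run:
```python
from h import *
goto([.4725,-.3697,.2],-179.1)
cap("wrist","pics/w2.png"); a,_,_=cap("scene","pics/s2.png")
crop(a,80,60,360,270,2.8,"pics/s2c.png")
```

```text
t 3.05 tcp [ 0.4738 -0.3708  0.006 ] rpy [ 179.9969   -0.0044 -179.0947] F [-0.5     0.1971  0.4955] w 0.0009
shift [ 0.0013  0.0012 -0.194 ] rot [ 0. -0.  0.] deg 0.007542881161979299
```

View pics/w2.png

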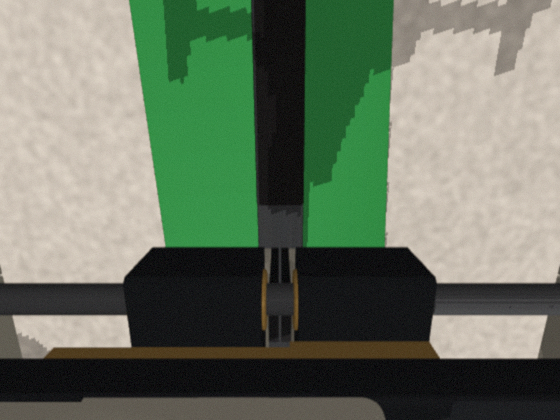

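View pics/s2c.png

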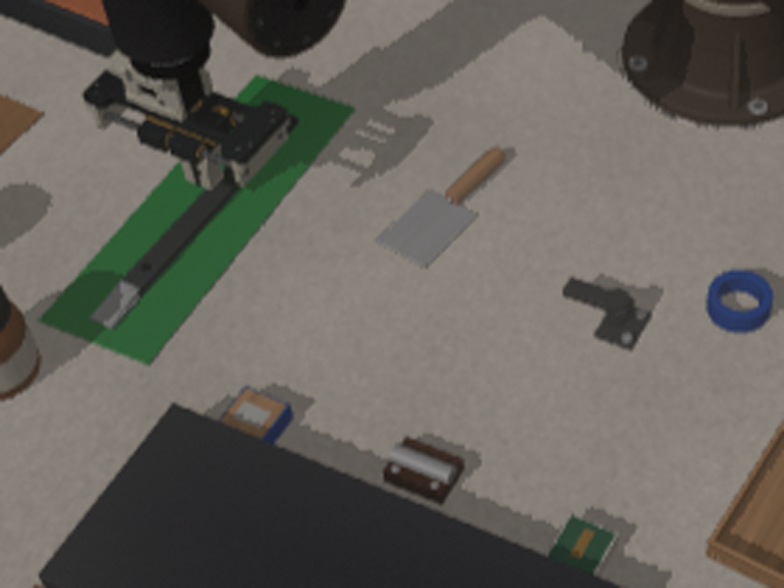

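Request:
{"op": "step_arm", "data": {
  "increments": [
    [[0, 0, 0], [0, 0, 0], 0.4],
    [[0, 0, 0], [0, 0, 0], 0.4],
    [[0, 0, 0], [0, 0, 0], 0.4],
    [[0, 0, 0], [0, 0, 0], 0.4],
    [[0, 0, 0], [0, 0, 0], 0.4],
    [[0, 0, 0], [0, 0, 0], 0.4],
    [[0, 0, 0.001], [0, 0, 0], 0.4],
    [[0, 0, 0.002], [0, 0, 0], 0.4],
    [[0, 0, 0.002], [0, 0, 0], 0.4],
    [[0, 0, 0.002], [0, 0, 0], 0.4]
  ],
  "force": 30
}}

```text
time_s: 4.15
tcp_pos: [0.4738, -0.3708, 0.004]
eef_rot: [180.0, -0.0, -179.1]
contact_force: [0.4, -0.4, 0.2]
gripper_width: 0.0527
```

Run:
```python
from h import *
goto([.4725,-.3697,.2],-179.1)
cap("wrist","pics/w3.png"); a,_,_=cap("scene","pics/s3.png")
crop(a,100,60,240,200,4,"pics/s3c.png")
```

```text
t 4.15 tcp [ 0.4738 -0.3708  0.004 ] rpy [ 179.9966   -0.0101 -179.0975] F [ 0.3903 -0.4053  0.2381] w 0.0527
shift [ 0.0013  0.0012 -0.196 ] rot [ 0. -0.  0.] deg 0.010924921504327232
```

View pics/w3.png

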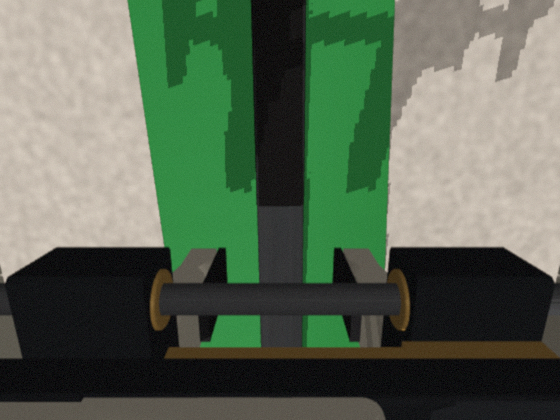

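View pics/s3c.png

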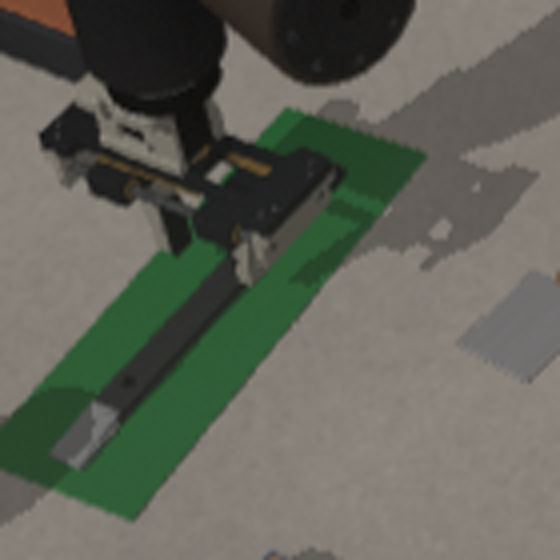

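Request:
{"op": "step_arm", "data": {
  "increments": [
    [[0, 0, 0], [0, 0, 0], 1],
    [[0, 0, 0], [0, 0, 0], 1],
    [[0, 0, 0], [0, 0, 0], 1],
    [[0, 0, 0], [0, 0, 0], 1],
    [[0, 0, 0], [0, 0, 0], 1],
    [[0, 0, 0], [0, 0, 0], 1]
  ],
  "force": 30
}}

```text
time_s: 4.85
tcp_pos: [0.4738, -0.3708, 0.0041]
eef_rot: [180.0, -0.0, -179.1]
contact_force: [-0.1, 0.3, -0.3]
gripper_width: 0.0102
```

Request:
{"op": "step_arm", "data": {
  "increments": [
    [[0, 0, 0], [0, 0, 0], 0.4],
    [[0, 0, 0], [0, 0, 0], 0.4],
    [[0, 0, 0], [0, 0, 0], 0.4],
    [[0, 0, 0], [0, 0, 0], 0.4],
    [[0, 0, 0], [0, 0, 0], 0.4],
    [[0, 0, 0.001], [0, 0, 0], 0.4],
    [[0, 0, 0.001], [0, 0, 0], 0.4],
    [[0, 0, 0.002], [0, 0, 0], 0.4],
    [[0, 0, 0.002], [0, 0, 0], 0.4]
  ]
}}

```text
time_s: 5.75
tcp_pos: [0.4737, -0.3708, 0.0019]
eef_rot: [180.0, -0.0, -179.1]
contact_force: [-0.7, 0.2, -0.1]
gripper_width: 0.0525
```

Run:
```python
from h import *
goto([.4725,-.3697,.2],-179.1)
```

```text
t 5.75 tcp [ 0.4737 -0.3708  0.0019] rpy [ 179.9934   -0.0126 -179.0947] F [-0.6858  0.1936 -0.1203] w 0.0525
shift [ 0.0013  0.0011 -0.1981] rot [ 0. -0.  0.] deg 0.015221492554731337
```

Request:
{"op": "step_arm", "data": {
  "increments": [
    [[0, 0, 0.001], [0, 0, 0], 0.4],
    [[0, 0, 0.001], [0, 0, 0], 0.4],
    [[0, 0, 0.002], [0, 0, 0], 0.4],
    [[0, 0, 0.002], [0, 0, 0], 0.4]
  ]
}}

```text
time_s: 6.15
tcp_pos: [0.4737, -0.3708, -0.0001]
eef_rot: [180.0, -0.0, -179.1]
contact_force: [-0.4, 0.4, 0.0]
gripper_width: 0.0522
```

Request:
{"op": "step_arm", "data": {
  "increments": [
    [[0, 0, 0.001], [0, 0, 0], 0.4],
    [[0, 0, 0.001], [0, 0, 0], 0.4],
    [[0, 0, 0.002], [0, 0, 0], 0.4],
    [[0, 0, 0.002], [0, 0, 0], 0.4]
  ]
}}

```text
time_s: 6.55
tcp_pos: [0.4738, -0.3708, -0.0021]
eef_rot: [180.0, -0.0, -179.1]
contact_force: [0.1, -0.4, 0.4]
gripper_width: 0.0527
```

Run:
```python
from h import *
a,K,T=cap("scene","pics/s4.png")
crop(a,100,60,240,200,5,"pics/s4c.png")
s=r.get_state(); t=s["tcp_pos"]
for dy in (-.026,.026):
  for z in (0,.0188,.04): print(dy,z,(proj(K,T,[t+[0,dy,z]])-[100,60])*5)
for P in ([.4945,-.3695,.013],[.3305,-.3727,.013],[.6565,-.3667,.008]): print(proj(K,T,[P]))
```

```text
-0.026 0 [[242.1727 353.8183]]
-0.026 0.0188 [[235.5598 331.1391]]
-0.026 0.04 [[227.9449 305.0229]]
0.026 0 [[313.3343 384.3711]]
0.026 0.0188 [[307.3637 361.7719]]
0.026 0.04 [[300.4869 335.7424]]
[[150.5574 134.8623]]
[[182.3482 100.5019]]
[[115.7789 173.967 ]]
```

View pics/s4c.png

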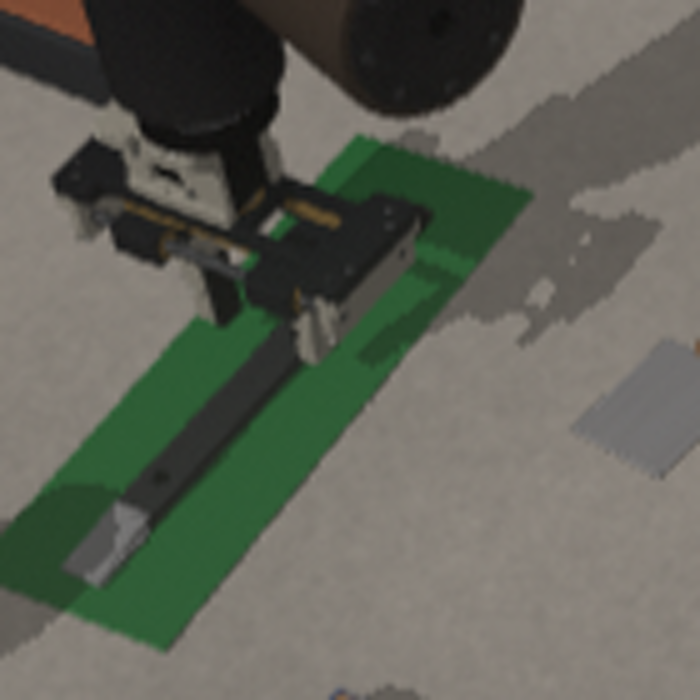

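Request:
{"op": "step_arm", "data": {
  "increments": [
    [[0, 0, 0.003], [0, 0, 0], 0.4],
    [[0, 0, 0.006], [0, 0, 0], 0.4],
    [[0, 0, 0.008], [0, 0, 0], 0.4],
    [[0, 0, 0.008], [0, 0, 0], 0.4]
  ]
}}

```text
time_s: 7.0
tcp_pos: [0.4735, -0.3707, -0.0104]
eef_rot: [180.0, -0.0, -179.1]
contact_force: [-0.6, -0.1, -0.2]
gripper_width: 0.0526
```

Run:
```python
from h import *
a,K,T=cap("scene","pics/s5.png")
crop(a,100,60,240,200,5,"pics/s5c.png")
```

```text
(no output)
```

View pics/s5c.png

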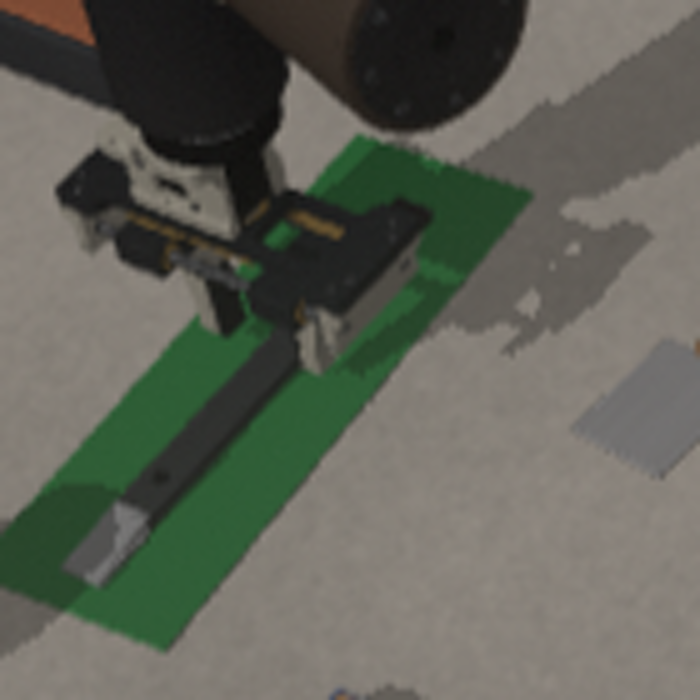

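Request:
{"op": "step_arm", "data": {
  "increments": [
    [[0, 0, 0.001], [0, 0, 0], 0.5],
    [[0, 0, 0.001], [0, 0, 0], 1],
    [[0, 0, 0.001], [0, 0, 0], 1],
    [[0, 0, 0.001], [0, 0, 0], 1],
    [[0, 0, 0.001], [0, 0, 0], 1],
    [[0, 0, 0.001], [0, 0, 0], 1]
  ],
  "force": 50
}}

```text
time_s: 7.65
tcp_pos: [0.4738, -0.3709, -0.0109]
eef_rot: [-180.0, 0.0, -179.1]
contact_force: [-0.5, -0.1, -0.1]
gripper_width: 0.0101
```

Run:
```python
from h import *
a,K,T=cap("scene","pics/s6.png"); w,_,_=cap("wrist","pics/w6.png")
A=cv2.resize(a[80:170,110:230],None,fx=4.5,fy=4.5,interpolation=2)
B=cv2.resize(w[180:420,160:400],None,fx=1.69,fy=1.69,interpolation=2)[:405]
cv2.imwrite("pics/c6.png",np.hstack([A,B[:A.shape[0],:250]])[:,:,::-1])
print(r.get_state()["joints"],r.get_state()["contact_force"],r.get_state()["gripper_width"])
```

```text
[-19.4604  25.5886 -22.3647  -0.0002 -42.0425 -69.6328] [-0.1442 -0.045   0.939 ] 0.0032031529996315897
```

View pics/c6.png

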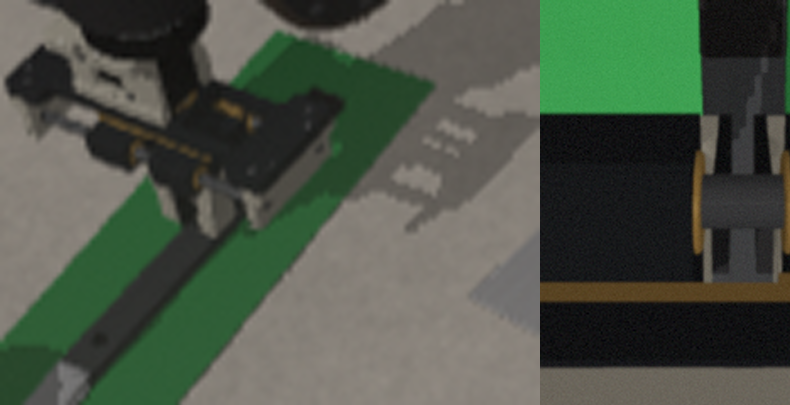

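View pics/w6.png

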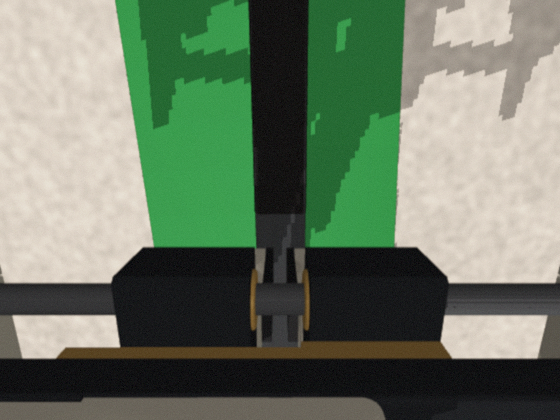

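Request:
{"op": "step_arm", "data": {
  "increments": [
    [[0, 0, 0.001], [0, 0, 0], 1],
    [[0, 0, 0.002], [0, 0, 0], 1],
    [[0, 0, 0.003], [0, 0, 0], 1],
    [[0, 0, 0.003], [0, 0, 0], 1]
  ]
}}

```text
time_s: 8.15
tcp_pos: [0.4737, -0.3708, -0.0142]
eef_rot: [180.0, -0.0, -179.1]
contact_force: [0.3, -0.7, -0.2]
gripper_width: 0.0005
```

Request:
{"op": "step_arm", "data": {
  "increments": [
    [[0, 0, 0.001], [0, 0, 0], 1],
    [[0, 0, 0.002], [0, 0, 0], 1],
    [[0, 0, 0.003], [0, 0, 0], 1],
    [[0, 0, 0.003], [0, 0, 0], 1]
  ]
}}

```text
time_s: 8.55
tcp_pos: [0.4738, -0.3709, -0.0166]
eef_rot: [-180.0, -0.0, -179.1]
contact_force: [-0.6, 1.7, 3.0]
gripper_width: 0.0004
```

Request:
{"op": "step_arm", "data": {
  "increments": [
    [[0, 0, -0.01], [0, 0, 0], 0.58],
    [[0, 0, -0.01], [0, 0, 0], 0.58],
    [[0, 0, -0.01], [0, 0, 0], 0.58],
    [[0, 0, -0.01], [0, 0, 0], 0.58],
    [[0, 0, -0.005], [0, 0, 0], 0.58],
    [[0, 0, 0], [0, 0, 0], 0.58],
    [[0, 0, 0], [0, 0, 0], 0.58]
  ]
}}

```text
time_s: 9.25
tcp_pos: [0.473, -0.3705, -0.0182]
eef_rot: [179.9, -0.1, -179.1]
contact_force: [0.7, -0.7, 0.1]
gripper_width: 0.0367
```

Run:
```python
from h import *
a,K,T=cap("scene","pics/s7.png"); w,_,_=cap("wrist","pics/w7.png")
s=r.get_state(); print(s["tcp_pos"],s["contact_force"],s["gripper_width"])
crop(a,110,80,230,170,6,"pics/s7c.png")
```

```text
[ 0.4735 -0.3708 -0.0174] [-0.878   0.3661  0.3424] 0.03667170550074716
```

View pics/s7c.png

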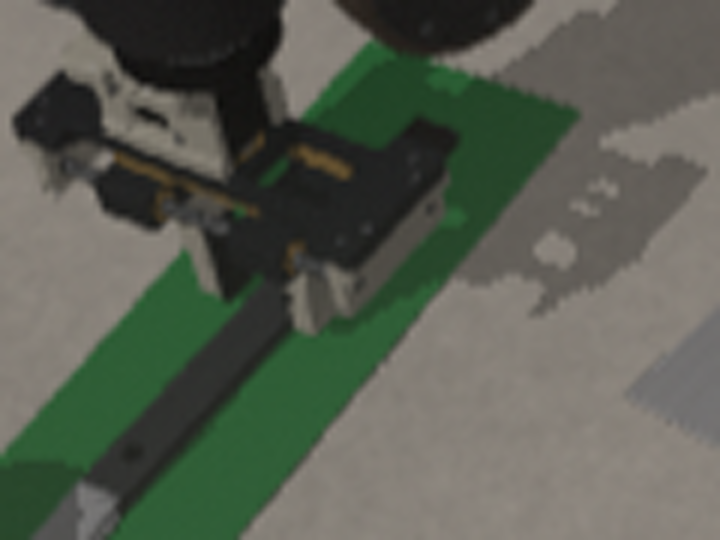

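View pics/w7.png

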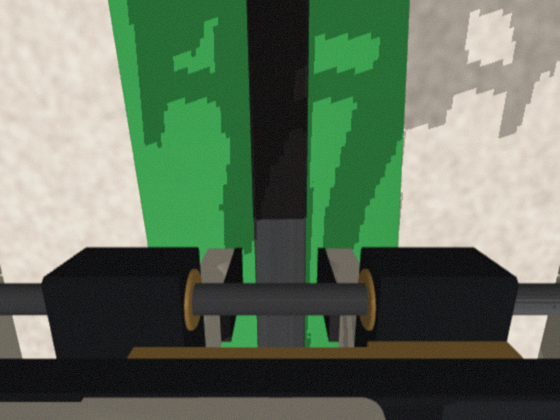

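Request:
{"op": "step_arm", "data": {
  "increments": [
    [[0, 0, 0.001], [0, 0, 0], 0.7],
    [[0, 0, 0.002], [0, 0, 0], 1],
    [[0, 0, 0.002], [0, 0, 0], 1],
    [[0, 0, 0.002], [0, 0, 0], 1],
    [[0, 0, 0.002], [0, 0, 0], 1]
  ],
  "force": 30
}}

```text
time_s: 9.85
tcp_pos: [0.4739, -0.3707, -0.019]
eef_rot: [180.0, 0.0, -179.1]
contact_force: [1.4, 2.4, -1.1]
gripper_width: 0.0235
```

Request:
{"op": "step_arm", "data": {
  "increments": [
    [[0, 0, 0], [0, 0, 0], 0.62],
    [[0, 0, 0], [0, 0, 0], 0.62],
    [[0, 0, 0.002], [0, 0, 0], 0.62],
    [[0, 0, 0.003], [0, 0, 0], 0.62],
    [[0, 0, 0.004], [0, 0, 0], 0.62],
    [[0, 0, 0.004], [0, 0, 0], 0.62]
  ]
}}

```text
time_s: 10.45
tcp_pos: [0.4737, -0.3708, -0.0232]
eef_rot: [180.0, -0.0, -179.1]
contact_force: [-0.5, 0.4, -0.8]
gripper_width: 0.0335
```

Request:
{"op": "step_arm", "data": {
  "increments": [
    [[0, 0, 0.001], [0, 0, 0], 0.62],
    [[0, 0, 0.002], [0, 0, 0], 0.62],
    [[0, 0, 0.002], [0, 0, 0], 0.62]
  ]
}}

```text
time_s: 10.75
tcp_pos: [0.4738, -0.3708, -0.0251]
eef_rot: [180.0, -0.0, -179.1]
contact_force: [1.0, 0.4, 0.1]
gripper_width: 0.0333
```

Request:
{"op": "step_arm", "data": {
  "increments": [
    [[0, 0, 0], [0, 0, 0], 0.8],
    [[0, 0, 0], [0, 0, 0], 1],
    [[0, 0, 0], [0, 0, 0], 1],
    [[0, 0, 0], [0, 0, 0], 1],
    [[0, 0, 0], [0, 0, 0], 1]
  ],
  "force": 55
}}

```text
time_s: 11.25
tcp_pos: [0.4738, -0.3708, -0.0249]
eef_rot: [180.0, 0.0, -179.1]
contact_force: [-0.1, 1.2, 0.1]
gripper_width: 0.024
```

Request:
{"op": "step_arm", "data": {
  "increments": [
    [[0, 0, -0.01], [0, 0, 0], 1],
    [[0, 0, -0.03], [0, 0, 0], 1],
    [[0, 0, -0.06], [0, 0, 0], 1],
    [[0, 0, -0.09], [0, 0, 0], 1],
    [[0, 0, -0.1], [0, 0, 0], 1],
    [[0, 0, -0.1], [0, 0, 0], 1],
    [[0, 0, -0.1], [0, 0, 0], 1]
  ]
}}

```text
time_s: 11.95
tcp_pos: [0.4728, -0.3702, 0.0737]
eef_rot: [179.9, -0.1, -179.1]
contact_force: [-1.2, 0.6, -5.6]
gripper_width: 0.0241
```

Run:
```python
from h import *
a,K,T=cap("scene","pics/s8.png"); w,_,_=cap("wrist","pics/w8.png")
s=r.get_state(); print(s["tcp_pos"],s["contact_force"],s["moment"],s["gripper_width"])
crop(a,60,60,260,210,4,"pics/s8c.png")
```

```text
[ 0.4725 -0.3702  0.0731] [-0.7437  0.6306 -5.6668] [-0.0313  0.0127 -0.0274] 0.02431876789217554
```

View pics/s8c.png

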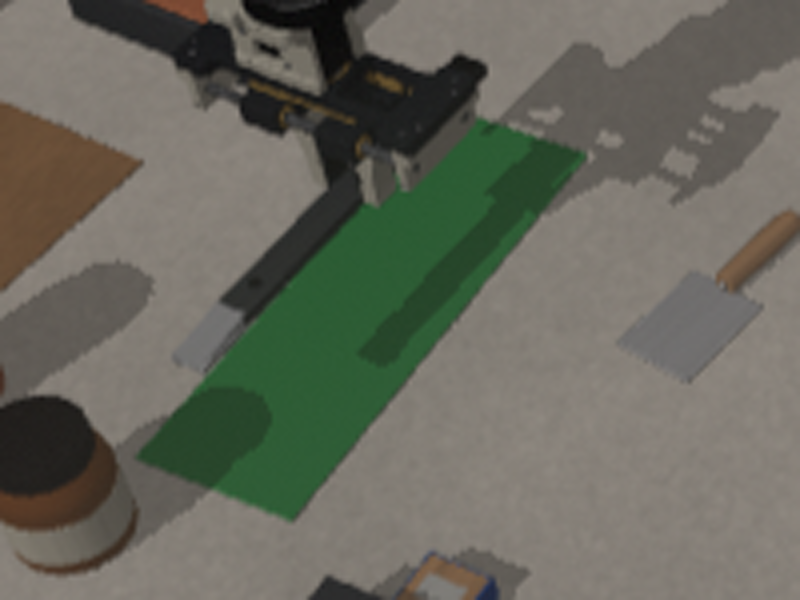

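View pics/w8.png

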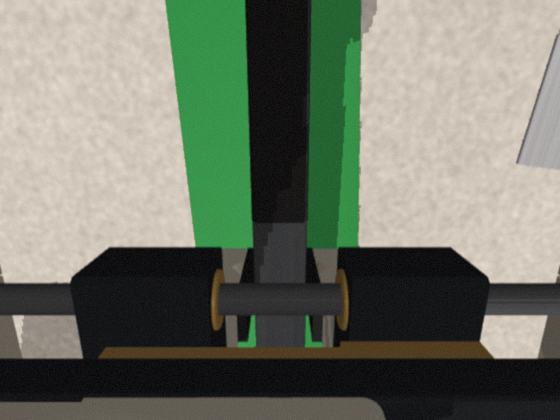

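Run:
```python
from h import *
goto([.4827,-.0056,.12],-176.2,18.9)
```

```text
t 12.05 tcp [ 0.4725 -0.3702  0.0731] rpy [ 179.9044   -0.1703 -179.1205] F [-0.7437  0.6306 -5.6668] w 0.0243
shift [-0.0157  0.3644 -0.0464] rot [ 0.01   0.327 -0.05 ] deg 18.956723116533638
```

Request:
{"op": "step_arm", "data": {
  "increments": [
    [[-0.0, 0.02, -0.03], [0, 0, 0], 1],
    [[-0.0, 0.05, -0.05], [0, 0.05, -0.01], 1],
    [[-0.003, 0.09, -0.05], [0, 0.1, -0.02], 1],
    [[-0.006, 0.13, -0.05], [0, 0.15, -0.03], 1],
    [[-0.01, 0.17, -0.05], [0.005, 0.2, -0.04], 1],
    [[-0.01, 0.21, -0.05], [0.008, 0.25, -0.05], 1],
    [[-0.016, 0.25, -0.05], [0.01, 0.3, -0.05], 1],
    [[-0.016, 0.29, -0.05], [0.01, 0.327, -0.05], 1],
    [[-0.016, 0.33, -0.047], [0.01, 0.327, -0.05], 1],
    [[-0.016, 0.364, -0.047], [0.01, 0.327, -0.05], 1]
  ]
}}

```text
time_s: 13.05
tcp_pos: [0.4836, -0.0045, 0.12]
eef_rot: [-179.9, -18.9, -176.2]
contact_force: [0.4, -1.1, -5.6]
gripper_width: 0.0242
```

Request:
{"op": "step_arm", "data": {
  "increments": [
    [[0, 0, 0], [0, 0, 0], 1],
    [[0, 0, 0], [0, 0, 0], 1],
    [[0, 0, 0], [0, 0, 0], 1]
  ]
}}

```text
time_s: 13.35
tcp_pos: [0.4838, -0.0071, 0.1213]
eef_rot: [-179.9, -18.8, -176.2]
contact_force: [-0.3, -1.0, -5.1]
gripper_width: 0.0242
```

Run:
```python
from h import *
goto([.4827,-.0056,.0587],-176.2,18.9)
a,K,T=cap("scene","pics/s9.png"); b,K,T=cap("top","pics/t9.png")
crop(a,160,100,360,250,4,"pics/s9c.png")
crop(b,240,130,400,290,4,"pics/t9c.png")
```

```text
t 13.35 tcp [ 0.4838 -0.0071  0.1213] rpy [-179.8718  -18.81   -176.2377] F [-0.3333 -1.0225 -5.106 ] w 0.0242
shift [-0.0192  0.0017  0.0596] rot [-0.002  0.002 -0.001] deg 0.1511063567233263
```

View pics/s9c.png

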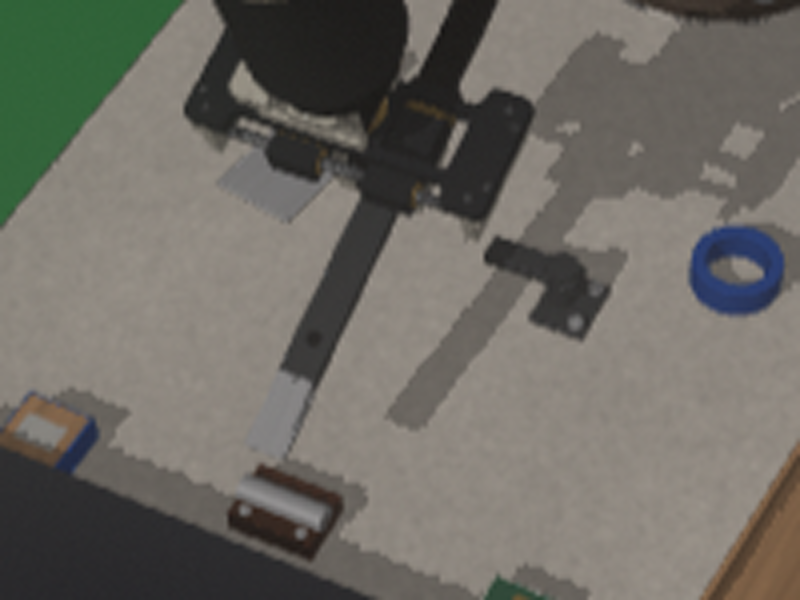

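View pics/t9c.png

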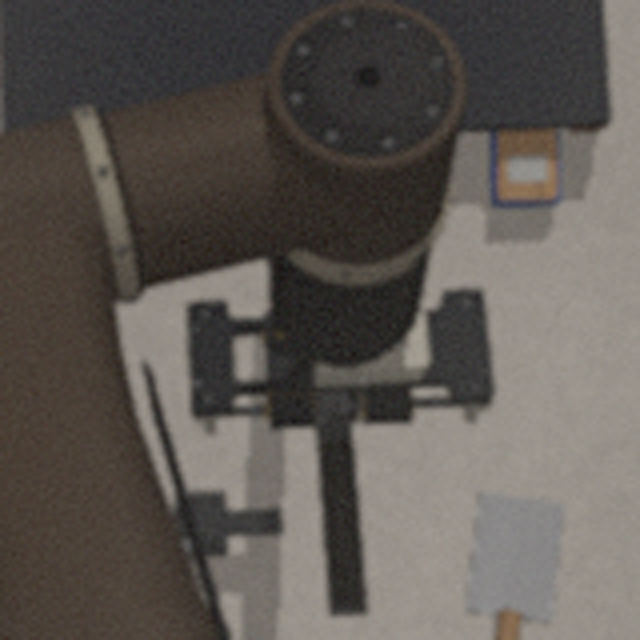

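```bash
cat >> h.py <<'E'
def barpt(s,h,tcp=None,off=.0195,und=.028):
    # point at bar x=s (from bar mid), height h above underside, for bar held by gripper
    S=r.get_state(); R=Rn.from_euler('xyz',S["eef_rot"],degrees=True); 
    return S["tcp_pos"]+R.apply([-(s+off),0,-(und+h)])
P0=np.array([.7025,.009,0]); PR=Rn.from_euler('z',3.8,degrees=True)
def pw(x,y,z): return P0+PR.apply([x,y,z])
def wp(p): return PR.inv().apply(np.array(p)-P0)
E
python3 - <<'E'
from h import *
_,K,T=load("pics/s9.png")
for s,h in ((.09,.010),(.165,.005),(.12,.01)):
    P=barpt(s,h); q=(proj(K,T,[P])[0]-[160,100])*4; print(s,P,wp(P),q)
_,K,T=load("pics/t9.png")
P=barpt(-.165,.01); print(P,(proj(K,T,[P])[0]-[240,130])*4)
_,K,T=load("pics/s9.png")
for x,y,z in ((-.05,0,.028),(-.05,.03,.028),(-.05,-.03,.028),(-.285,.03,.035)): print(pw(x,y,z),(proj(K,T,[pw(x,y,z)])[0]-[160,100])*4)
E
```

```text
0.09 [0.5995 0.0001 0.1223] [-0.1033 -0.0021  0.1223] [309.6736 334.4132]
0.165 [0.6688 0.0046 0.0935] [-0.034  -0.0022  0.0935] [258.8899 446.2883]
0.12 [0.6279 0.0019 0.1127] [-0.0749 -0.0021  0.1127] [288.7527 377.7231]
[ 0.3586 -0.0155  0.2045] [346.1021 609.7403]
[0.6526 0.0057 0.028 ] [283.4386 489.4053]
[0.6506 0.0356 0.028 ] [325.7151 506.0179]
[ 0.6546 -0.0242  0.028 ] [241.6473 472.9834]
[0.4161 0.02   0.035 ] [484.1911 241.7643]
```

Request:
{"op": "step_arm", "data": {
  "increments": [
    [[-0.006, 0.002, 0.02], [0, 0, 0], 1],
    [[-0.013, 0.002, 0.04], [0, 0, 0], 1],
    [[-0.019, 0.002, 0.058], [0, 0.002, 0], 1],
    [[-0.019, 0.002, 0.058], [0, 0.002, 0], 1],
    [[-0.019, 0.002, 0.058], [0, 0.002, 0], 1]
  ]
}}

```text
time_s: 13.95
tcp_pos: [0.4834, -0.0055, 0.0613]
eef_rot: [-179.9, -18.9, -176.3]
contact_force: [0.5, 0.1, -5.1]
gripper_width: 0.024
```

Run:
```python
from h import *
goto([.5394,-.0018,.0393],-176.2,18.9)
print(wp(barpt(.165,0)),wp(barpt(.115,0)))
a,K,T=cap("scene","pics/s10.png")
crop(a,160,100,360,250,4,"pics/s10c.png")
```

```text
t 13.95 tcp [ 0.4834 -0.0055  0.0613] rpy [-179.8648  -18.8852 -176.2775] F [ 0.5369  0.1256 -5.1258] w 0.024
shift [-0.0602  0.0001  0.0027] rot [-0.002  0.    -0.001] deg 0.13310687643083016
[-0.0359 -0.0002  0.0281] [-0.0832 -0.0001  0.0443]
```

View pics/s10c.png

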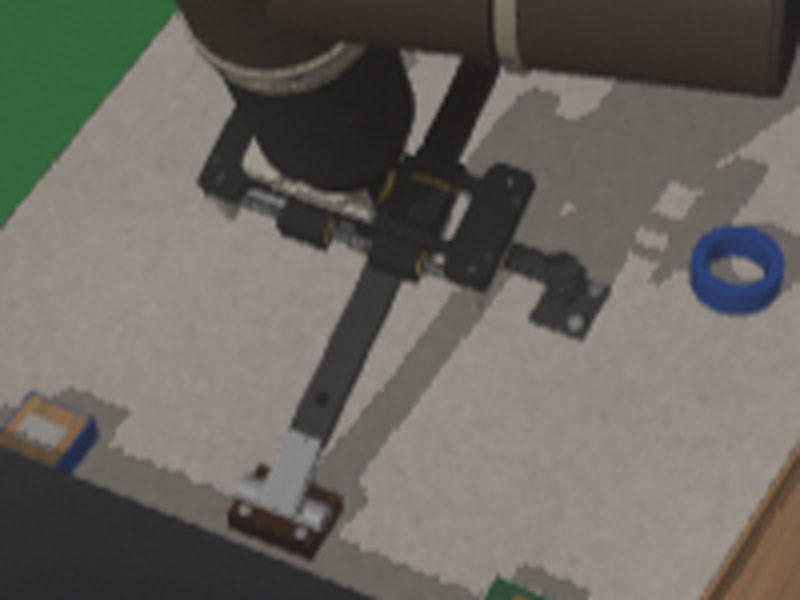

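Request:
{"op": "step_arm", "data": {
  "increments": [
    [[-0.008, 0, 0.001], [0, 0, 0], 1],
    [[-0.016, 0, 0.0015], [0, 0, 0], 1],
    [[-0.024, 0, 0.0015], [0, 0, 0], 1],
    [[-0.032, 0, 0.002], [0, 0, 0], 1],
    [[-0.04, 0, 0.002], [0, 0, 0], 1],
    [[-0.04, 0, 0.002], [0, 0, 0], 1]
  ]
}}

```text
time_s: 14.6
tcp_pos: [0.5214, -0.0023, 0.0455]
eef_rot: [-179.9, -18.9, -176.2]
contact_force: [-0.2, -0.0, -5.0]
gripper_width: 0.0243
```

Request:
{"op": "step_arm", "data": {
  "increments": [
    [[-0.007, 0, 0], [0, 0, 0], 1],
    [[-0.014, 0, 0], [0, 0, 0], 1],
    [[-0.02, 0, 0], [0, 0, 0], 1],
    [[-0.02, 0, 0], [0, 0, 0], 1]
  ]
}}

```text
time_s: 15.0
tcp_pos: [0.54, -0.001, 0.0393]
eef_rot: [-179.9, -18.9, -176.2]
contact_force: [-0.9, 0.0, -5.8]
gripper_width: 0.024
```

Run:
```python
from h import *
goto([.5394,-.0018,.0393],-176.2,18.9)
print(wp(barpt(.165,0)),wp(barpt(.115,0)),wp(barpt(-.165,0)))
a,K,T=cap("scene","pics/s11.png")
crop(a,160,100,360,250,4,"pics/s11c.png")
b,K,T=cap("top","pics/t11.png")
crop(b,240,130,400,290,4,"pics/t11c.png")
```

```text
t 15.0 tcp [ 0.54   -0.001   0.0393] rpy [-179.8908  -18.8561 -176.2239] F [-0.9274  0.0263 -5.7903] w 0.024
shift [ 0.0006 -0.0007  0.0002] rot [-0.002  0.001 -0.   ] deg 0.1128194286604746
[0.0209 0.0007 0.0062] [-0.0264  0.0007  0.0223] [-0.2914  0.0009  0.1128]
```

View pics/s11c.png

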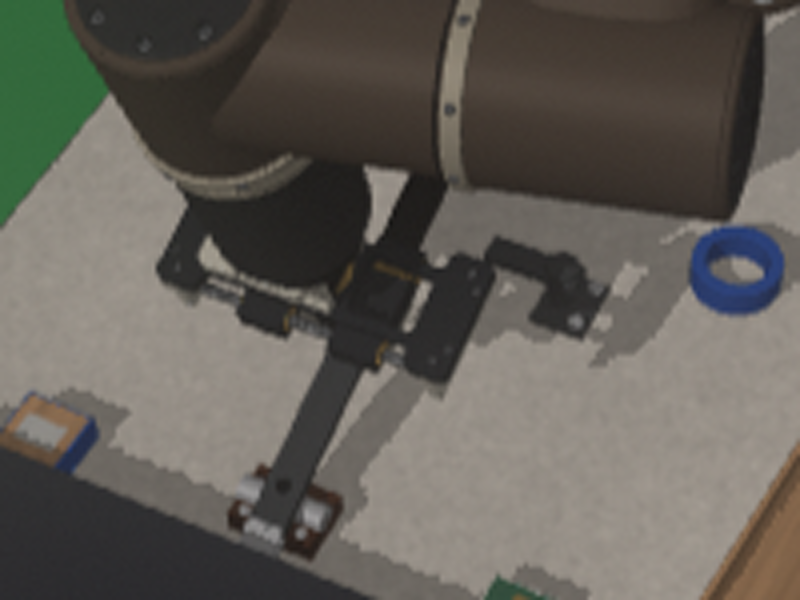

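View pics/t11c.png

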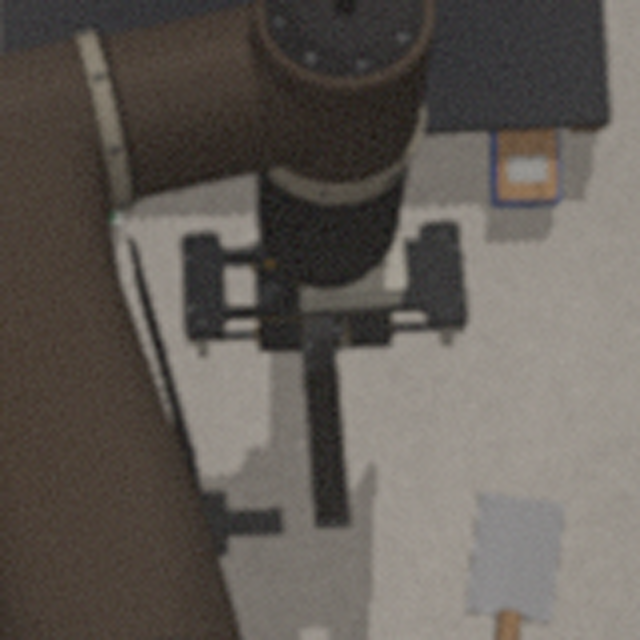

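```bash
cat >> h.py <<'E'
def lever(phi,psi=0,L=.1105,und=.028,dz=0.,dx=0.):
    Q=np.array([-.05,0,.019]); n=np.array([-np.sin(phi),0,np.cos(phi)]); d=np.array([-np.cos(phi),0,-np.sin(phi)])
    t=.009*n+L*d-und*n
    t=Rn.from_euler('z',-psi).apply(t)
    p=pw(*(Q+t+[dx,0,dz])); goto(p,-176.2-np.degrees(psi),np.degrees(-phi))
E
python3 - <<'E'
from h import *
for p in (-.33,-.25,-.2,-.1,-.05,0,.05,.09): print(p); lever(p)
E
```

```text
-0.33
t 15.1 tcp [ 0.5392 -0.0011  0.0396] rpy [-179.8936  -18.8818 -176.226 ] F [-0.2344 -0.3322 -5.1802] w 0.0243
shift [-0.0036 -0.0007  0.0017] rot [-0.002  0.    -0.   ] deg 0.10421736016155318
-0.25
t 15.1 tcp [ 0.5392 -0.0011  0.0396] rpy [-179.8936  -18.8818 -176.226 ] F [-0.2344 -0.3322 -5.1802] w 0.0243
shift [-0.0055 -0.0007  0.0104] rot [-0.002 -0.08  -0.   ] deg 4.559014656944396
-0.2
t 15.1 tcp [ 0.5392 -0.0011  0.0396] rpy [-179.8936  -18.8818 -176.226 ] F [-0.2344 -0.3322 -5.1802] w 0.0243
shift [-0.007  -0.0007  0.0158] rot [-0.002 -0.13  -0.   ] deg 7.423371623171022
-0.1
t 15.1 tcp [ 0.5392 -0.0011  0.0396] rpy [-179.8936  -18.8818 -176.226 ] F [-0.2344 -0.3322 -5.1802] w 0.0243
shift [-0.0108 -0.0007  0.0263] rot [-0.002 -0.23  -0.   ] deg 13.152649617378845
-0.05
t 15.1 tcp [ 0.5392 -0.0011  0.0396] rpy [-179.8936  -18.8818 -176.226 ] F [-0.2344 -0.3322 -5.1802] w 0.0243
shift [-0.0131 -0.0007  0.0315] rot [-0.002 -0.28  -0.   ] deg 16.017368886011848
0
t 15.1 tcp [ 0.5392 -0.0011  0.0396] rpy [-179.8936  -18.8818 -176.226 ] F [-0.2344 -0.3322 -5.1802] w 0.0243
shift [-0.0157 -0.0007  0.0364] rot [-0.002 -0.33  -0.   ] deg 18.88210919286374
0.05
t 15.1 tcp [ 0.5392 -0.0011  0.0396] rpy [-179.8936  -18.8818 -176.226 ] F [-0.2344 -0.3322 -5.1802] w 0.0243
shift [-0.0185 -0.0007  0.0413] rot [-0.002 -0.38  -0.   ] deg 21.746862223465612
0.09
t 15.1 tcp [ 0.5392 -0.0011  0.0396] rpy [-179.8936  -18.8818 -176.226 ] F [-0.2344 -0.3322 -5.1802] w 0.0243
shift [-0.0209 -0.0006  0.0451] rot [-0.002 -0.42  -0.   ] deg 24.03867075192755
```

Request:
{"op": "step_arm", "data": {
  "increments": [
    [[-0.001, -0.001, 0.005], [0, -0.04, 0], 1],
    [[-0.0015, -0.001, 0.0105], [0, -0.08, 0], 1],
    [[-0.003, -0.001, 0.016], [0, -0.13, 0], 1],
    [[-0.005, -0.001, 0.021], [0, -0.18, 0], 1],
    [[-0.007, -0.001, 0.0263], [0, -0.23, 0], 1],
    [[-0.007, -0.001, 0.0263], [0, -0.23, 0], 1],
    [[-0.007, -0.001, 0.0263], [0, -0.23, 0], 1]
  ],
  "force": 60
}}

```text
time_s: 15.8
tcp_pos: [0.5385, -0.0019, 0.0142]
eef_rot: [-179.9, -5.6, -176.1]
contact_force: [1.2, 0.1, 3.1]
gripper_width: 0.024
```

Run:
```python
from h import *
for p in (-.1,-.05,0,.05,.09,.11): print(p); lever(p,L=.1145)
print(r.get_state()["moment"])
```

```text
-0.1
t 15.8 tcp [ 0.5385 -0.0019  0.0142] rpy [-179.9083   -5.6092 -176.1417] F [1.2159 0.1147 3.059 ] w 0.024
shift [0.0012 0.0001 0.0028] rot [-0.002  0.002  0.001] deg 0.16539777762277283
-0.05
t 15.8 tcp [ 0.5385 -0.0019  0.0142] rpy [-179.9083   -5.6092 -176.1417] F [1.2159 0.1147 3.059 ] w 0.024
shift [0.0001 0.0001 0.0085] rot [-0.002 -0.048  0.001] deg 2.7467018500192513
0
t 15.8 tcp [ 0.5385 -0.0019  0.0142] rpy [-179.9083   -5.6092 -176.1417] F [1.2159 0.1147 3.059 ] w 0.024
shift [-0.0012  0.0001  0.0142] rot [-0.002 -0.098  0.001] deg 5.610295185984118
0.05
t 15.8 tcp [ 0.5385 -0.0019  0.0142] rpy [-179.9083   -5.6092 -176.1417] F [1.2159 0.1147 3.059 ] w 0.024
shift [-0.0029  0.0001  0.0197] rot [-0.002 -0.148  0.001] deg 8.474696424289617
0.09
t 15.8 tcp [ 0.5385 -0.0019  0.0142] rpy [-179.9083   -5.6092 -176.1417] F [1.2159 0.1147 3.059 ] w 0.024
shift [-0.0044  0.0001  0.0241] rot [-0.002 -0.188  0.001] deg 10.766365793878995
0.11
t 15.8 tcp [ 0.5385 -0.0019  0.0142] rpy [-179.9083   -5.6092 -176.1417] F [1.2159 0.1147 3.059 ] w 0.024
shift [-0.0052  0.0001  0.0263] rot [-0.002 -0.208  0.001] deg 11.912223772238214
[ 0.3899 -0.4951 -0.1436]
```

Request:
{"op": "step_arm", "data": {
  "increments": [
    [[0, 0, 0.004], [0, -0.024, 0], 1],
    [[0, 0, 0.0085], [0, -0.048, 0], 1],
    [[-0.0006, 0, 0.0115], [0, -0.075, 0], 1],
    [[-0.0012, 0, 0.0142], [0, -0.098, 0], 1],
    [[-0.0012, 0, 0.0142], [0, -0.098, 0], 1],
    [[-0.0012, 0, 0.0142], [0, -0.098, 0], 1]
  ]
}}

```text
time_s: 16.4
tcp_pos: [0.5403, -0.0018, 0.0004]
eef_rot: [-179.9, 0.1, -176.1]
contact_force: [2.9, -0.3, 11.9]
gripper_width: 0.0242
```

Run:
```python
from h import *
for p in (0,.05,.09,.11): print(p); lever(p,L=.1145)
print(r.get_state()["moment"],wp(barpt(.165,0)),wp(barpt(.091,0)),wp(barpt(-.165,0)))
a,K,T=cap("scene","pics/s12.png")
cv2.imwrite("pics/s12c.png",cv2.resize(a[80:350,80:360,::-1],None,fx=2.2,fy=2.2))
```

```text
0
t 16.4 tcp [ 0.5403 -0.0018  0.0004] rpy [-179.8986    0.1379 -176.1176] F [ 2.8825 -0.3046 11.88  ] w 0.0242
shift [0.002  0.0001 0.0004] rot [-0.002  0.002  0.001] deg 0.18992337173559468
0.05
t 16.4 tcp [ 0.5403 -0.0018  0.0004] rpy [-179.8986    0.1379 -176.1176] F [ 2.8825 -0.3046 11.88  ] w 0.0242
shift [0.0009 0.0001 0.0061] rot [-0.002 -0.048  0.001] deg 2.7299408682515827
0.09
t 16.4 tcp [ 0.5403 -0.0018  0.0004] rpy [-179.8986    0.1379 -176.1176] F [ 2.8825 -0.3046 11.88  ] w 0.0242
shift [-0.0002  0.0001  0.0106] rot [-0.002 -0.088  0.002] deg 5.020346591424762
0.11
t 16.4 tcp [ 0.5403 -0.0018  0.0004] rpy [-179.8986    0.1379 -176.1176] F [ 2.8825 -0.3046 11.88  ] w 0.0242
shift [-0.0008  0.0001  0.0128] rot [-0.002 -0.108  0.002] deg 6.165946576991035
[-0.0484 -0.9163 -0.0706] [0.0219 0.0002 0.0288] [-0.0521  0.0001  0.0287] [-0.3081 -0.0002  0.028 ]
```

View pics/s12c.png

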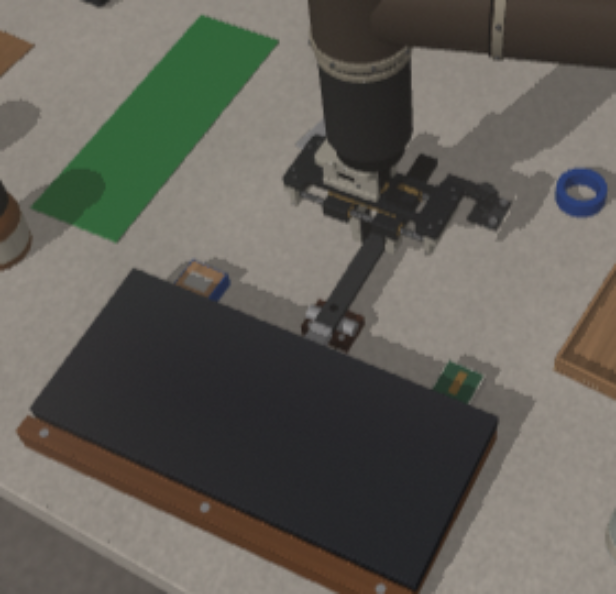

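Request:
{"op": "step_arm", "data": {
  "increments": [
    [[0.001, 0, 0.003], [0, -0.024, 0], 1],
    [[0.001, 0, 0.0061], [0, -0.048, 0], 1],
    [[0.0005, 0, 0.0085], [0, -0.07, 0], 1],
    [[0, 0, 0.0105], [0, -0.083, 0], 1],
    [[0, 0, 0.0105], [0, -0.083, 0], 1],
    [[0, 0, 0.0105], [0, -0.083, 0], 1]
  ]
}}

```text
time_s: 17.05
tcp_pos: [0.543, -0.0011, -0.0092]
eef_rot: [-179.9, 5.1, -176.1]
contact_force: [6.8, -1.4, 10.8]
gripper_width: 0.0242
```

Run:
```python
from h import *
for s in (0,.05,.1,.15,.21): print(s); lever(.085,s,L=.1145)
print(r.get_state()["moment"],wp(barpt(.165,0)),wp(barpt(.091,0)),wp(barpt(-.165,0)))
a,K,T=cap("scene","pics/s13.png")
b,K,T=cap("top","pics/t13.png")
crop(b,240,130,400,290,4,"pics/t13c.png")
crop(a,160,100,360,250,4,"pics/s13c.png")
```

```text
0
t 17.05 tcp [ 0.543  -0.0011 -0.0092] rpy [-179.946     5.1382 -176.0914] F [ 6.8445 -1.395  10.8422] w 0.0242
shift [ 0.0027 -0.0005  0.0002] rot [-0.001  0.005  0.002] deg 0.29248596128181237
0.05
t 17.05 tcp [ 0.543  -0.0011 -0.0092] rpy [-179.946     5.1382 -176.0914] F [ 6.8445 -1.395  10.8422] w 0.0242
shift [0.0025 0.0052 0.0002] rot [0.004 0.005 0.052] deg 2.9812314035873277
0.1
t 17.05 tcp [ 0.543  -0.0011 -0.0092] rpy [-179.946     5.1382 -176.0914] F [ 6.8445 -1.395  10.8422] w 0.0242
shift [0.0021 0.0108 0.0003] rot [0.008 0.005 0.102] deg 5.839857354219458
0.15
t 17.05 tcp [ 0.543  -0.0011 -0.0092] rpy [-179.946     5.1382 -176.0914] F [ 6.8445 -1.395  10.8422] w 0.0242
shift [0.0014 0.0163 0.0003] rot [0.012 0.005 0.151] deg 8.702535706406787
0.21
t 17.05 tcp [ 0.543  -0.0011 -0.0092] rpy [-179.946     5.1382 -176.0914] F [ 6.8445 -1.395  10.8422] w 0.0242
shift [0.0002 0.023  0.0004] rot [0.018 0.005 0.211] deg 12.139062607066117
[-0.852  -2.7608 -0.3695] [0.0214 0.0008 0.0352] [-0.0523  0.0007  0.0286] [-0.3073  0.0002  0.0057]
```

View pics/t13c.png

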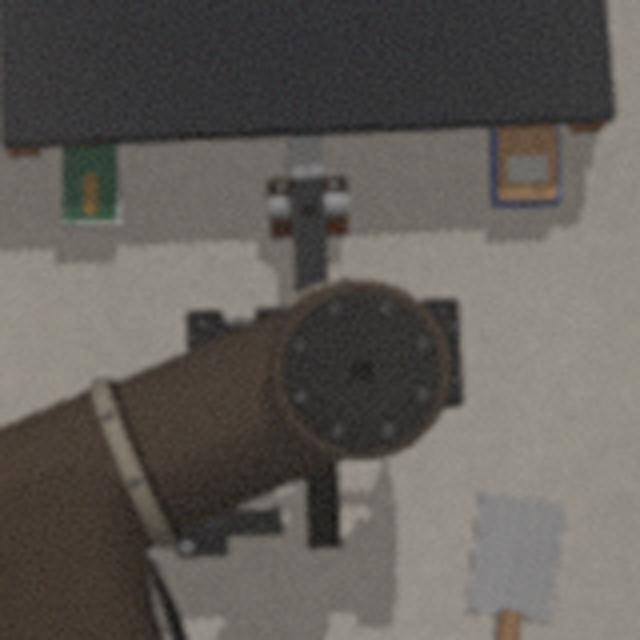

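View pics/s13c.png

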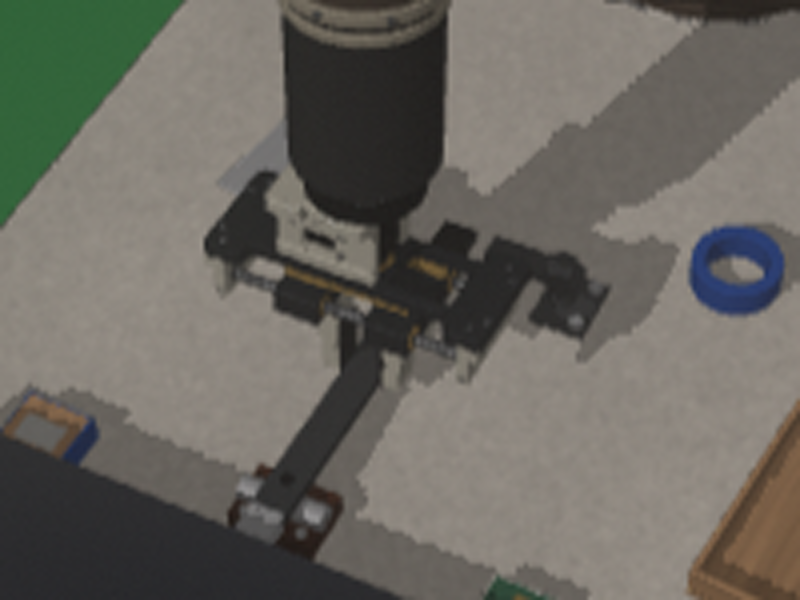

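Request:
{"op": "step_arm", "data": {
  "increments": [
    [[0, 0.003, 0], [0.0025, 0, 0.025], 1],
    [[0, 0.0057, 0], [0.005, 0, 0.05], 1],
    [[-0.0003, 0.0085, 0], [0.007, 0, 0.075], 1],
    [[-0.0006, 0.0113, 0], [0.009, 0, 0.1], 1],
    [[-0.001, 0.014, 0], [0.011, 0, 0.125], 1],
    [[-0.0013, 0.0168, 0], [0.013, 0, 0.149], 1],
    [[-0.002, 0.02, 0], [0.016, 0, 0.18], 1],
    [[-0.0025, 0.0235, 0], [0.019, 0, 0.209], 1],
    [[-0.0025, 0.0235, 0], [0.019, 0, 0.209], 1],
    [[-0.0025, 0.0235, 0], [0.019, 0, 0.209], 1]
  ]
}}

```text
time_s: 18.15
tcp_pos: [0.5423, 0.0227, -0.0097]
eef_rot: [-179.9, 5.0, 171.9]
contact_force: [4.0, 1.3, 10.6]
gripper_width: 0.0241
```

Run:
```python
from h import *
for s in (.21,): print(s); lever(.085,s,L=.1145)
print(r.get_state()["moment"],wp(barpt(.165,0)),wp(barpt(.091,0)),wp(barpt(-.14,0)),wp(barpt(-.165,0)))
a,K,T=cap("scene","pics/s14.png")
b,K,T=cap("top","pics/t14.png")
crop(b,240,130,400,290,4,"pics/t14c.png")
crop(a,160,100,360,250,4,"pics/s14c.png")
```

```text
0.21
t 18.15 tcp [ 0.5423  0.0227 -0.0097] rpy [-179.8815    4.9975  171.9457] F [ 4.042   1.2928 10.6334] w 0.0241
shift [ 0.0009 -0.001  -0.0001] rot [-0.002  0.002  0.003] deg 0.24135053331293682
[ 0.2919 -1.3332  0.49  ] [ 0.0186 -0.013   0.0343] [-0.0535  0.0022  0.0278] [-0.2788  0.0495  0.0077] [-0.3031  0.0546  0.0055]
```

View pics/t14c.png

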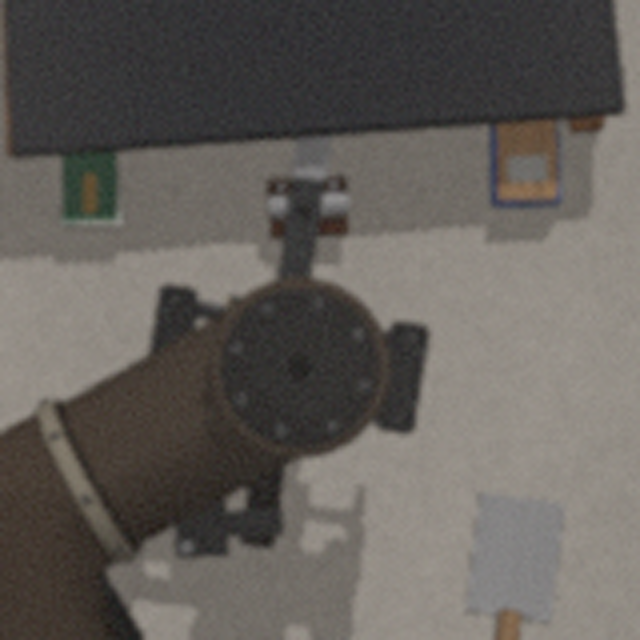

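View pics/s14c.png

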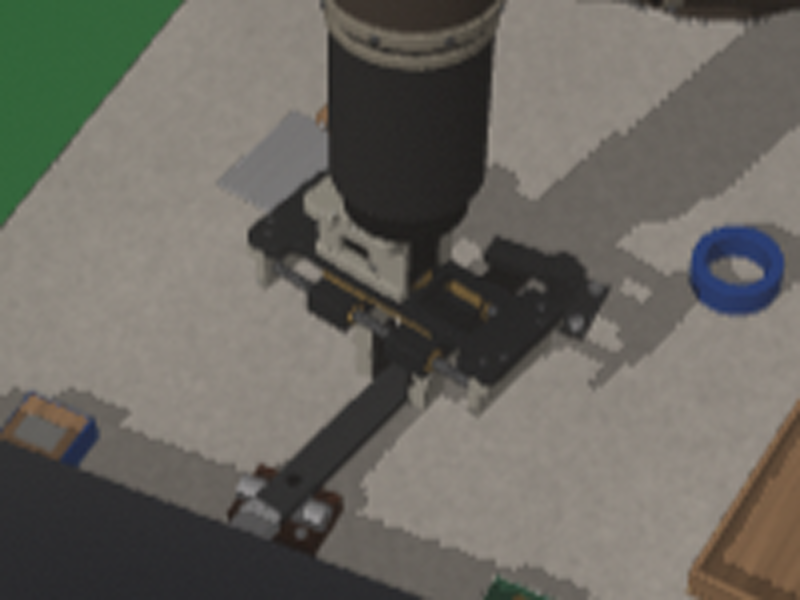

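Request:
{"op": "step_arm", "data": {
  "increments": [
    [[-0.0003, 0.0015, 0], [0.001, 0, 0.012], 1],
    [[-0.0006, 0.003, 0], [0.002, 0, 0.026], 1],
    [[-0.0006, 0.003, 0], [0.002, 0, 0.026], 1]
  ]
}}

```text
time_s: 18.55
tcp_pos: [0.5425, 0.0249, -0.01]
eef_rot: [-179.8, 4.9, 170.4]
contact_force: [2.7, -0.7, 10.9]
gripper_width: 0.024
```

Run:
```python
from h import *
for p in (.08,.07,.06,.05): print(p); lever(p,.236,L=.1145)
print(r.get_state()["moment"],wp(barpt(.165,0)),wp(barpt(.091,0)),wp(barpt(-.14,0)),wp(barpt(-.165,0)))
w,K,T=cap("wrist","pics/w15.png")
```

```text
0.08
t 18.55 tcp [ 0.5425  0.0249 -0.01  ] rpy [-179.8262    4.9173  170.443 ] F [ 2.7005 -0.7489 10.8741] w 0.024
shift [ 0.0007 -0.0003 -0.0009] rot [-0.003  0.006  0.003] deg 0.4048818167139326
0.07
t 18.55 tcp [ 0.5425  0.0249 -0.01  ] rpy [-179.8262    4.9173  170.443 ] F [ 2.7005 -0.7489 10.8741] w 0.024
shift [ 0.0009 -0.0003 -0.0021] rot [-0.003  0.016  0.003] deg 0.9353230512672478
0.06
t 18.55 tcp [ 0.5425  0.0249 -0.01  ] rpy [-179.8262    4.9173  170.443 ] F [ 2.7005 -0.7489 10.8741] w 0.024
shift [ 0.0011 -0.0003 -0.0032] rot [-0.003  0.026  0.003] deg 1.497427637959075
0.05
t 18.55 tcp [ 0.5425  0.0249 -0.01  ] rpy [-179.8262    4.9173  170.443 ] F [ 2.7005 -0.7489 10.8741] w 0.024
shift [ 0.0012 -0.0003 -0.0044] rot [-0.003  0.036  0.003] deg 2.0655048408426984
[-0.4476 -0.9962  0.6428] [ 0.0179 -0.0154  0.0338] [-0.0538  0.0017  0.0274] [-0.2778  0.0548  0.0076] [-0.302   0.0606  0.0055]
```

View pics/w15.png

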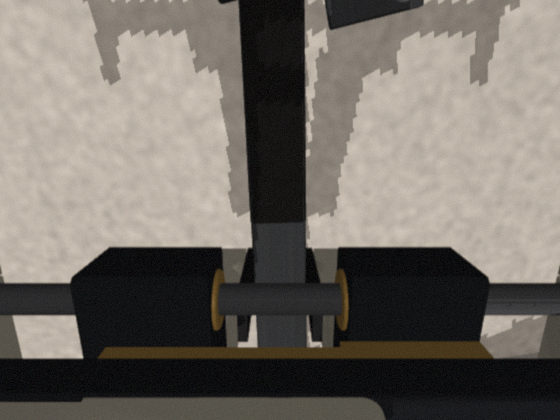

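Request:
{"op": "step_arm", "data": {
  "increments": [
    [[0.0, 0, -0.001], [0, 0.008, 0], 1],
    [[0.0003, 0, -0.002], [0, 0.016, 0], 1],
    [[0.0005, 0, -0.003], [0, 0.026, 0], 1],
    [[0.0006, 0, -0.0044], [0, 0.034, 0], 1],
    [[0.0006, 0, -0.0044], [0, 0.034, 0], 1]
  ]
}}

```text
time_s: 19.1
tcp_pos: [0.541, 0.0252, -0.0063]
eef_rot: [-179.8, 2.9, 170.4]
contact_force: [1.9, 2.5, 9.6]
gripper_width: 0.024
```

Run:
```python
from h import *
for p in (.05,): print(p); lever(p,.236,L=.1145)
print(r.get_state()["moment"],wp(barpt(.165,0)),wp(barpt(.091,0)),wp(barpt(-.14,.01)),wp(barpt(-.165,0)))
```

```text
0.05
t 19.1 tcp [ 0.541   0.0252 -0.0063] rpy [-179.8491    2.9128  170.4104] F [1.8916 2.4882 9.6337] w 0.024
shift [ 0.0001 -0.0004 -0.0006] rot [-0.003  0.001  0.002] deg 0.2013363783450661
[ 0.9423 -0.6509  0.7528] [ 0.0178 -0.0154  0.0311] [-0.0541  0.0017  0.0273] [-0.279   0.0553  0.0256] [-0.3028  0.0609  0.0143]
```

Request:
{"op": "step_arm", "data": {
  "increments": [
    [[0, 0, -0.0005], [0, 0.004, 0], 1],
    [[0, 0, -0.001], [0, 0.008, 0], 1],
    [[0, 0, -0.0015], [0, 0.012, 0], 1],
    [[0, 0, -0.0015], [0, 0.012, 0], 1]
  ]
}}

```text
time_s: 19.5
tcp_pos: [0.5406, 0.0253, -0.006]
eef_rot: [-179.9, 2.2, 170.4]
contact_force: [6.1, 2.2, -4.9]
gripper_width: 0.0239
```

Request:
{"op": "step_arm", "data": {
  "increments": [
    [[0, 0, 0], [0, 0, 0], 0.62],
    [[0, 0, 0], [0, 0, 0], 0.6],
    [[0, 0, 0], [0, 0, 0], 0.6],
    [[0, 0, -0.01], [0, 0, 0], 0.6],
    [[0, 0, -0.03], [0, 0, 0], 0.6],
    [[0, 0, -0.06], [0, 0, 0], 0.6],
    [[0, 0, -0.1], [0, 0, 0], 0.3],
    [[0, 0, -0.14], [0, 0, 0], 0.3],
    [[0, 0, -0.14], [0, 0, 0], 0.3]
  ]
}}

```text
time_s: 20.4
tcp_pos: [0.5363, 0.0265, 0.1403]
eef_rot: [180.0, 2.6, 170.3]
contact_force: [0.3, -0.2, -0.8]
gripper_width: 0.0533
```

Run:
```python
from h import *
goto([.55,.2,.15],-176.2)
a,K,T=cap("scene","pics/s15.png"); b,K,T=cap("top","pics/t15.png")
cv2.imwrite("pics/s15c.png",cv2.resize(a[80:350,80:360,::-1],None,fx=2.2,fy=2.2))
w,K,T=cap("wrist","pics/w16.png")
```

```text
t 20.4 tcp [0.5363 0.0265 0.1403] rpy [179.9557   2.5856 170.3408] F [ 0.3235 -0.1964 -0.7639] w 0.0533
shift [ 0.0152  0.1734 -0.0102] rot [-0.005  0.045 -0.235] deg 13.70330900165269
```

View pics/s15c.png

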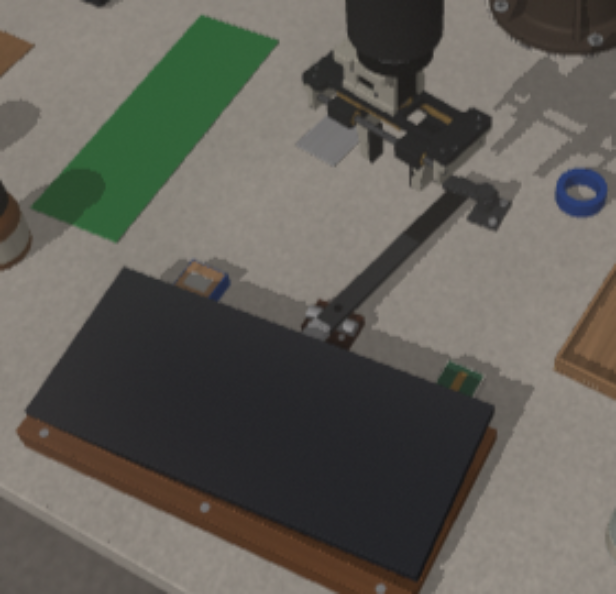

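View pics/w16.png

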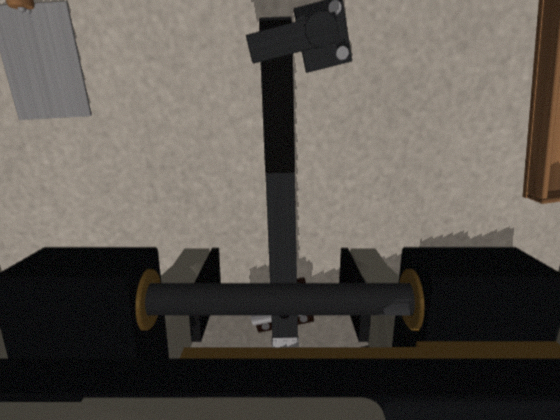

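Run:
```python
from h import *
b,K,T=load("pics/t15.png")
crop(b,230,130,400,190,4.6,"pics/t15c.png")
cv2.imwrite("pics/t15d.png",b[170:310,120:260,::-1].repeat(4,0).repeat(4,1))
```

```text
(no output)
```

View pics/t15c.png

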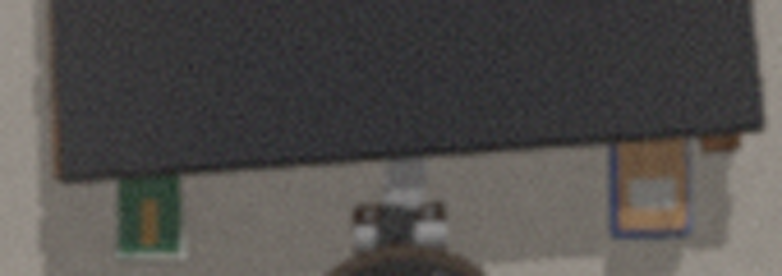

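View pics/t15d.png

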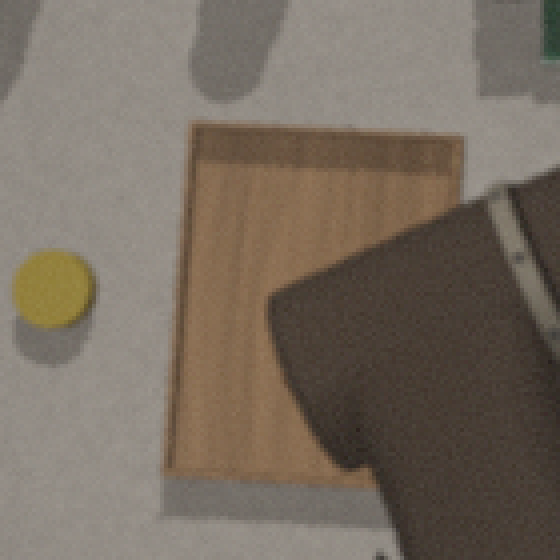

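Run:
```python
from h import *
b,K,T=load("pics/t15.png")
f=lambda x,y:(x/4.6+230-.39,y/4.6+130-.39)
for n,p,z in [("g fl",(118,252),.022),("g fr",(181,250),.022),("g bl",(121,178),.022),("g br",(181,176),.022),("b fl",(613,233),.022),("b fr",(688,235),.022),("b bl",(612,148),.022),("b br",(690,148),.022),("slabL",(60,181),.057),("slabR",(762,128),.057)]:
    P=onz(K,T,f(*p),z)[0]; print(n,P,wp(P))
a,K2,T2=load("pics/s15.png")
```

```text
g fl [0.6402 0.1929 0.022 ] [-0.0499  0.1876  0.022 ]
g fr [0.6423 0.1511 0.022 ] [-0.0506  0.1457  0.022 ]
g bl [0.69   0.1922 0.022 ] [-0.0003  0.1837  0.022 ]
g br [0.6921 0.1522 0.022 ] [-0.0009  0.1436  0.022 ]
b fl [ 0.6588 -0.1347  0.022 ] [-0.0532 -0.1405  0.022 ]
b fr [ 0.6583 -0.1841  0.022 ] [-0.0569 -0.1897  0.022 ]
b bl [ 0.7158 -0.1337  0.022 ] [ 0.0038 -0.1433  0.022 ]
b br [ 0.7166 -0.1853  0.022 ] [ 0.0012 -0.1948  0.022 ]
slabL [0.6812 0.2291 0.057 ] [-0.0066  0.2211  0.057 ]
slabR [ 0.7238 -0.2256  0.057 ] [ 0.0057 -0.2355  0.057 ]
```

Run:
```python
from h import *
goto([.645,.172,.06],-178.5,-20)
```

```text
t 20.55 tcp [0.5327 0.0256 0.1341] rpy [-179.8371    2.0929  170.2792] F [ 0.2829  0.1397 -0.6263] w 0.0601
shift [-0.0832  0.1635  0.0767] rot [-0.04  -0.312 -0.193] deg 21.125208082576766
```

Request:
{"op": "step_arm", "data": {
  "increments": [
    [[-0.01, 0.04, 0], [-0.008, -0.06, -0.04], 0.2],
    [[-0.02, 0.08, 0.01], [-0.016, -0.12, -0.08], 0.2],
    [[-0.035, 0.12, 0.02], [-0.024, -0.18, -0.12], 0.2],
    [[-0.055, 0.155, 0.04], [-0.032, -0.25, -0.155], 0.2],
    [[-0.075, 0.163, 0.06], [-0.04, -0.312, -0.193], 0.2],
    [[-0.083, 0.163, 0.077], [-0.04, -0.312, -0.193], 0.2],
    [[-0.083, 0.163, 0.077], [-0.04, -0.312, -0.193], 0.2],
    [[-0.083, 0.163, 0.077], [-0.04, -0.312, -0.193], 0.2]
  ],
  "force": 30
}}

```text
time_s: 21.35
tcp_pos: [0.6447, 0.1705, 0.0583]
eef_rot: [-179.8, 19.9, -178.5]
contact_force: [0.3, -1.0, 0.3]
gripper_width: 0.07
```

Run:
```python
from h import *
goto([.662,.172,-.0187],-178.5,-20)
a,K,T=cap("scene","pics/s16.png"); w,_,_=cap("wrist","pics/w17.png"); 
crop(a,220,160,400,300,4.4,"pics/s16c.png")
```

```text
t 21.35 tcp [0.6447 0.1705 0.0583] rpy [-179.8275   19.8699 -178.4734] F [ 0.3235 -1.0036  0.3053] w 0.07
shift [0.0098 0.0013 0.0783] rot [-0.003 -0.002  0.   ] deg 0.21040352413321348
```

View pics/s16c.png

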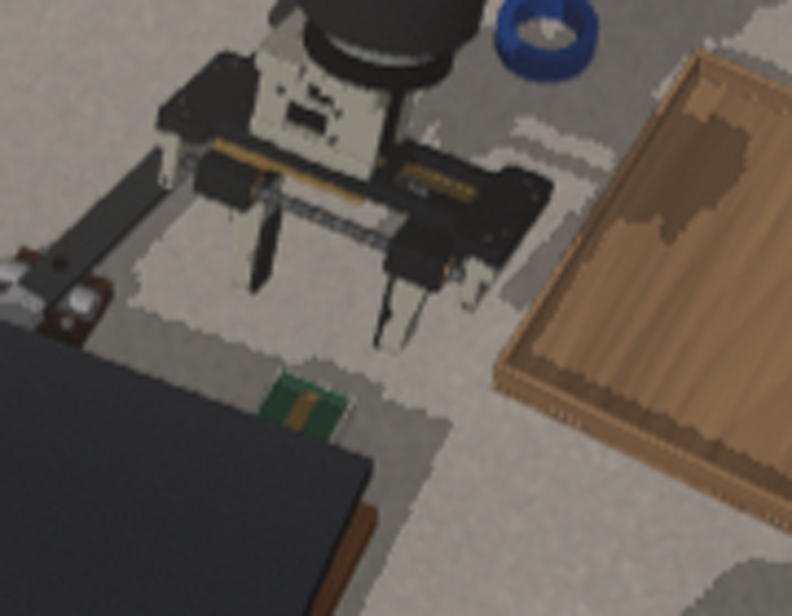

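View pics/w17.png

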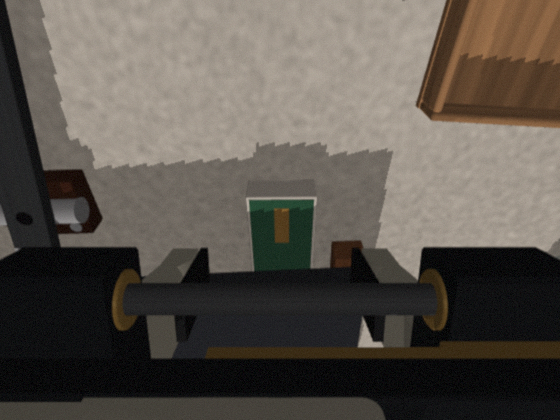

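Run:
```python
from h import *
_,K,T=load("pics/w17.png")
for uv in [(248,198),(316,198),(252,268),(312,268)]: print(onz(K,T,uv,.022)[0])
s=r.get_state();R=Rn.from_euler('xyz',s["eef_rot"],degrees=True)
for dy in (-.035,.035):
  P=s["tcp_pos"]+R.apply([0,dy,-.0295]); _,K2,T2=load("pics/s16.png")
  print(P,proj(K,T,[P]),(proj(K2,T2,[P])-[220,160])*4.4)
```

```text
[0.6388 0.1499 0.022 ]
[0.6376 0.1944 0.022 ]
[0.7033 0.1512 0.022 ]
[0.702 0.197 0.022]
[0.6365 0.1365 0.088 ] [[210.7154 267.8356]] [[260.8742 285.647 ]]
[0.6347 0.2065 0.0879] [[351.7296 267.9932]] [[378.0667 335.5503]]
```

Request:
{"op": "step_arm", "data": {
  "increments": [
    [[0.009, 0.001, 0.02], [0, 0, 0], 0.2],
    [[0.011, 0.001, 0.04], [0, 0, 0], 0.2],
    [[0.012, 0.001, 0.055], [0, 0, 0], 0.2],
    [[0.012, 0.001, 0.07], [0, 0, 0], 0.2],
    [[0.012, 0.001, 0.077], [0, 0, 0], 0.2],
    [[0.012, 0.001, 0.077], [0, 0, 0], 0.2]
  ]
}}

```text
time_s: 22.05
tcp_pos: [0.6658, 0.1736, -0.0051]
eef_rot: [179.9, 18.4, -178.5]
contact_force: [-0.4, -0.2, -0.1]
gripper_width: 0.07
```

Run:
```python
from h import *
goto([.660,.172,-.0187],-178.5,-20)
a,K,T=cap("scene","pics/s17.png")
crop(a,220,160,400,300,4.4,"pics/s17c.png")
```

```text
t 22.05 tcp [ 0.6658  0.1736 -0.0051] rpy [ 179.9417   18.3634 -178.491 ] F [-0.3533 -0.2297 -0.1124] w 0.07
shift [ 0.0098 -0.0014  0.0111] rot [ 0.001 -0.029  0.   ] deg 1.637783284658388
```

View pics/s17c.png

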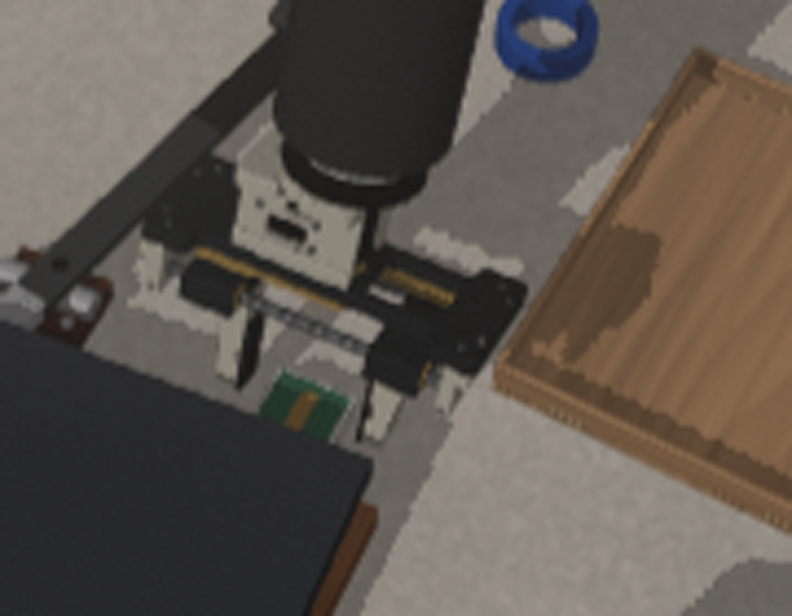

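Run:
```python
from h import *
print(r.get_state()["joints"])
```

```text
[  27.6531   22.6691  -45.9049   59.0139   -9.2566 -173.6118]
```

Request:
{"op": "step_arm", "data": {
  "increments": [
    [[0.002, 0, -0.02], [0, 0, 0], 0.2],
    [[0.005, 0, -0.04], [0, 0, 0], 0.2],
    [[0.005, 0, -0.05], [0, 0.05, 0], 0.2],
    [[0.005, 0, -0.05], [0, 0.1, 0], 0.2],
    [[0.005, 0, -0.05], [0, 0.18, 0], 0.2],
    [[0.005, 0, -0.05], [0, 0.18, 0], 0.2],
    [[0.005, 0, -0.05], [0, 0.18, 0], 0.2]
  ]
}}

```text
time_s: 22.8
tcp_pos: [0.6445, 0.1732, 0.041]
eef_rot: [179.9, 8.1, -178.4]
contact_force: [-0.8, -0.5, -0.2]
gripper_width: 0.0701
```

Run:
```python
from h import *
print(r.get_state()["joints"])
goto([.647,.172,-.015],-178.5,-8)
```

```text
[  34.4075   22.8654  -21.5873    6.9273  -38.8747 -127.9601]
t 22.8 tcp [0.6445 0.1732 0.041 ] rpy [ 179.9365    8.1272 -178.4147] F [-0.7786 -0.4611 -0.2251] w 0.0701
shift [ 0.0055 -0.0013  0.0558] rot [0.001 0.002 0.001] deg 0.17033547769755447
```

Request:
{"op": "step_arm", "data": {
  "increments": [
    [[0.004, -0.001, 0.02], [0, 0, 0], 0.2],
    [[0.0055, -0.001, 0.04], [0, 0, 0], 0.2],
    [[0.0055, -0.001, 0.05], [0, 0, 0], 0.2],
    [[0.0055, -0.001, 0.056], [0, 0, 0], 0.2],
    [[0.0055, -0.001, 0.056], [0, 0, 0], 0.2]
  ]
}}

```text
time_s: 23.3
tcp_pos: [0.646, 0.1714, -0.0159]
eef_rot: [-180.0, 8.0, -178.3]
contact_force: [0.8, -0.1, 0.6]
gripper_width: 0.07
```

Run:
```python
from h import *
print(r.get_state()["joints"])
goto([.647,.172,-.015],-178.5,-8)
a,K,T=cap("scene","pics/s18.png")
crop(a,220,160,400,300,4.4,"pics/s18c.png")
```

```text
[  34.1224   27.0766  -24.5037    8.1538  -31.9445 -129.1319]
t 23.3 tcp [ 0.646   0.1714 -0.0159] rpy [-179.9676    7.988  -178.3285] F [ 0.8225 -0.101   0.6202] w 0.07
shift [-0.0011  0.0005 -0.0008] rot [-0.    -0.     0.003] deg 0.17043125743642662
```

View pics/s18c.png

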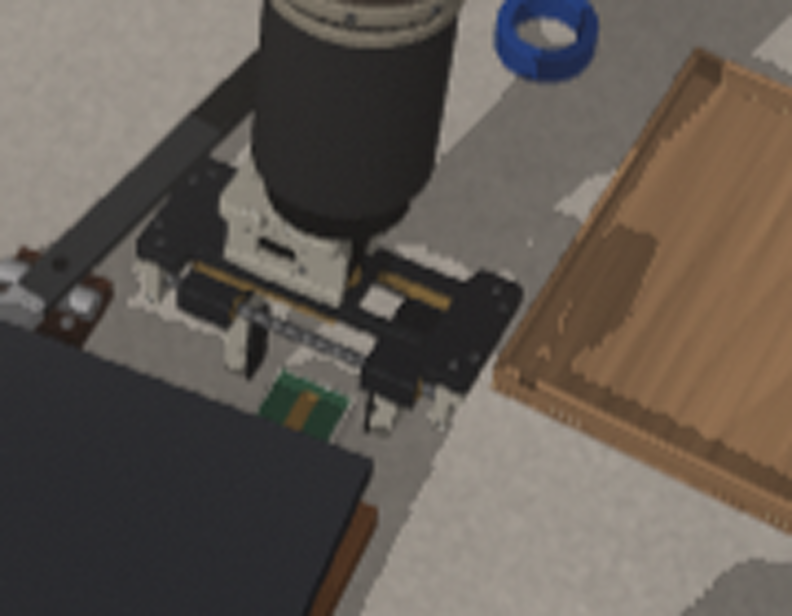

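Request:
{"op": "step_arm", "data": {
  "increments": [
    [[-0.004, 0.0005, 0.001], [0, 0, 0], 0.2],
    [[-0.004, 0.0005, 0.001], [0, 0, 0], 0.5],
    [[-0.004, 0.0005, 0.001], [0, 0, 0], 1],
    [[-0.004, 0.0005, 0.001], [0, 0, 0], 1],
    [[-0.004, 0.0005, 0.001], [0, 0, 0], 1],
    [[-0.004, 0.0005, 0.001], [0, 0, 0], 1],
    [[-0.004, 0.0005, 0.001], [0, 0, 0], 1]
  ],
  "force": 30
}}

```text
time_s: 24.05
tcp_pos: [0.6508, 0.1725, -0.0155]
eef_rot: [180.0, 8.1, -178.3]
contact_force: [-0.6, 0.4, 2.6]
gripper_width: 0.0467
```

Run:
```python
from h import *
print(tool([-.09,-.002,.0]),tool([-.1,-.002,.001]), tool([-.1,-.002,.08]))
```

```text
[ 0.0891  0.0006 -0.0126] [ 0.0989  0.0009 -0.015 ] [ 0.0878  0.0009 -0.0932]
```

Request:
{"op": "step_arm", "data": {
  "increments": [
    [[0.02, 0, -0.0028], [0, 0, 0], 1],
    [[0.045, 0, -0.0063], [0, 0, 0], 1],
    [[0.07, 0.0005, -0.0099], [0, 0, 0], 1],
    [[0.089, 0.0006, -0.0126], [0, 0, 0], 1],
    [[0.099, 0.001, -0.015], [0, 0, 0], 1],
    [[0.099, 0.001, -0.015], [0, 0, 0], 1]
  ]
}}

```text
time_s: 24.65
tcp_pos: [0.5496, 0.1703, -0.0146]
eef_rot: [180.0, 8.0, -178.3]
contact_force: [0.2, 0.5, -1.7]
gripper_width: 0.0466
```

Request:
{"op": "step_arm", "data": {
  "increments": [
    [[-0.002, 0, -0.02], [0, 0, 0], 1],
    [[-0.006, 0, -0.045], [0, 0, 0], 1],
    [[-0.011, 0, -0.08], [0, 0, 0], 1],
    [[-0.015, 0, -0.11], [0, 0, 0], 1],
    [[-0.015, 0, -0.11], [0, 0, 0], 1],
    [[-0.015, 0, -0.11], [0, 0, 0], 1]
  ]
}}

```text
time_s: 25.25
tcp_pos: [0.551, 0.1709, 0.0969]
eef_rot: [179.9, 8.1, -178.4]
contact_force: [0.0, 0.6, -1.3]
gripper_width: 0.0465
```

Run:
```python
from h import *
goto([.647,.172,-.015],-178.5,-8)
a,K,T=cap("scene","pics/s19.png"); b,K,T=cap("top","pics/t19.png"); w,K,T=cap("wrist","pics/w19.png")
print(r.get_state()["gripper_width"])
cv2.imwrite("pics/s19c.png",cv2.resize(a[60:350,80:480,::-1],None,fx=1.9,fy=1.9))
cv2.imwrite("pics/t19c.png",cv2.resize(b[80:320,110:410,::-1],None,fx=2.5,fy=2.5))
```

```text
t 25.25 tcp [0.551  0.1709 0.0969] rpy [ 179.9045    8.1099 -178.3713] F [ 0.0083  0.5552 -1.3469] w 0.0465
shift [-0.0793 -0.0019  0.1243] rot [0.002 0.002 0.002] deg 0.20301355157157328
0.046487628851309346
```

View pics/s19c.png

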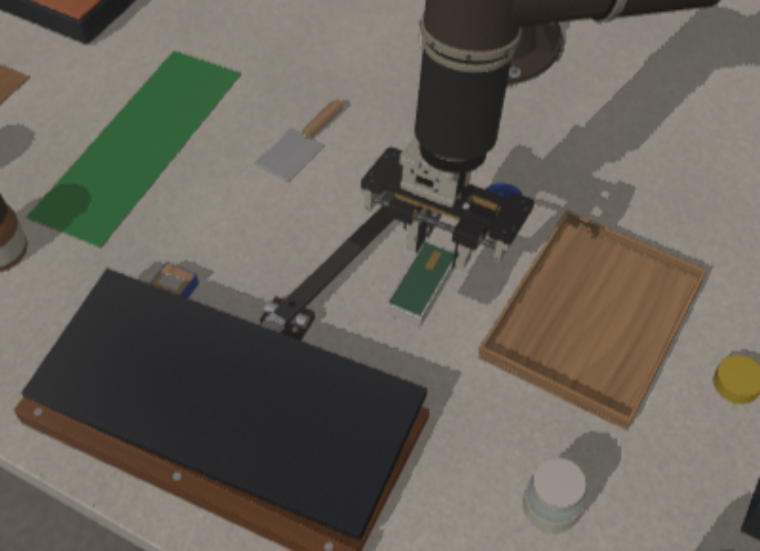

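View pics/t19c.png

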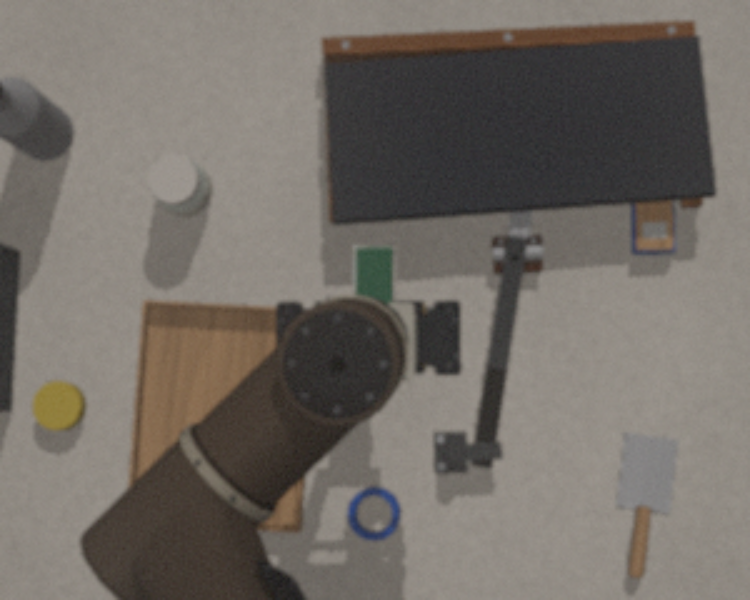

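View pics/w19.png

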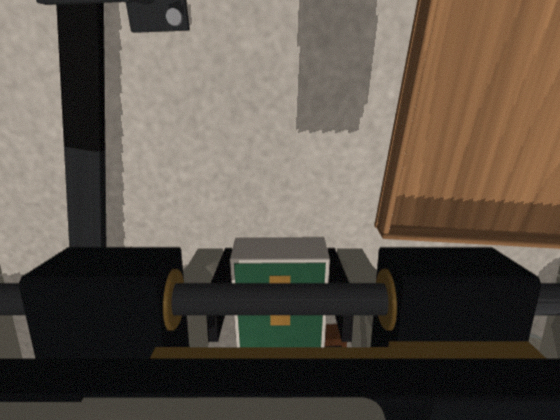

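Run:
```python
from h import *
_,K,T=load("pics/s19.png"); _,K1,T1=load("pics/t19.png")
for n,p in dict(a=(570,214),b=(709,267),c=(629,413),d=(482,348)).items(): print(n,onz(K,T,(p[0]/1.9+80-.25,p[1]/1.9+60-.25),.026)[0])
for n,p in dict(fl=(146,302),br=(300,528)).items(): print(n,onz(K1,T1,(p[0]/2.5+110-.3,p[1]/2.5+80-.3),.026)[0])
_,K,T=load("pics/w19.png")
print("w",onz(K,T,[(380,232),(398,0),(420,0)],.026))
_,K1,T1=load("pics/t15.png")
for n,p in dict(fl=(190,122),fr=(464,136),bl=(165,470)).items(): print(n,onz(K1,T1,(p[0]/4+120-.3,p[1]/4+170-.3),.026)[0])
```

```text
a [0.3188 0.2713 0.026 ]
b [0.3156 0.4741 0.026 ]
c [0.5814 0.4576 0.026 ]
d [0.5827 0.258  0.026 ]
fl [0.5853 0.4575 0.026 ]
br [0.3173 0.2606 0.026 ]
w [[0.5756 0.25   0.026 ]
 [0.4171 0.2378 0.026 ]
 [0.4167 0.2512 0.026 ]]
fl [0.5862 0.4603 0.026 ]
fr [0.5794 0.2506 0.026 ]
bl [0.3235 0.4677 0.026 ]
```

Run:
```python
from h import *
goto([.4697,.3233,.06],178,-8)
```

```text
t 25.4 tcp [0.5496 0.17   0.095 ] rpy [-179.9477    7.9279 -178.3461] F [ 0.1633 -0.8162 -1.3251] w 0.0465
shift [0.0796 0.1556 0.0241] rot [ 0.008 -0.001  0.063] deg 3.6477211570998644
```

Request:
{"op": "step_arm", "data": {
  "increments": [
    [[0.01, 0.03, 0], [0, 0, 0.015], 1],
    [[0.03, 0.06, 0], [0.002, 0, 0.03], 1],
    [[0.05, 0.1, 0], [0.004, 0, 0.045], 1],
    [[0.065, 0.13, 0], [0.008, 0, 0.063], 1],
    [[0.08, 0.156, 0.01], [0.008, 0, 0.063], 1],
    [[0.08, 0.156, 0.024], [0.008, 0, 0.063], 1],
    [[0.08, 0.156, 0.024], [0.008, 0, 0.063], 1],
    [[0.08, 0.156, 0.024], [0.008, 0, 0.063], 1]
  ]
}}

```text
time_s: 26.2
tcp_pos: [0.4694, 0.3234, 0.0605]
eef_rot: [-179.9, 8.0, 178.0]
contact_force: [-0.1, -0.1, -0.7]
gripper_width: 0.0466
```

Run:
```python
from h import *
goto([.4697,.3233,-.0085],178,-8)
a,K,T=cap("scene","pics/s20.png"); b,K,T=cap("top","pics/t20.png")
cv2.imwrite("pics/s20c.png",cv2.resize(a[150:300,300:480,::-1],None,fx=4,fy=4))
cv2.imwrite("pics/t20c.png",cv2.resize(b[170:310,130:260,::-1],None,fx=4,fy=4))
```

```text
t 26.2 tcp [0.4694 0.3234 0.0605] rpy [-179.9318    7.9634  178.0381] F [-0.0616 -0.0671 -0.6508] w 0.0466
shift [ 0.0093 -0.      0.0683] rot [-0.001 -0.001  0.001] deg 0.08201207200487085
```

View pics/s20c.png

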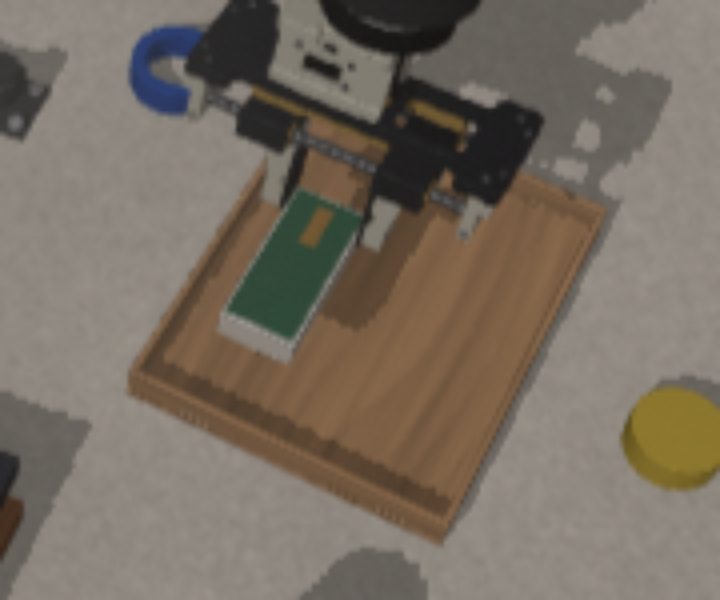

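View pics/t20c.png

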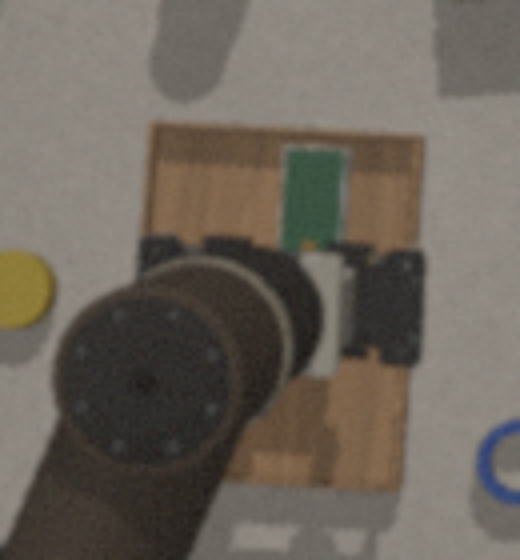

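Well placed over the tray (panel toward its −y half, clear of the walls). Lower and release.

Request:
{"op": "step_arm", "data": {
  "increments": [
    [[0.004, 0, 0.03], [0, 0, 0], 1],
    [[0.007, 0, 0.05], [0, 0, 0], 1],
    [[0.008, 0, 0.06], [0, 0, 0], 1],
    [[0.009, 0, 0.066], [0, 0, 0], 1],
    [[0.0095, 0, 0.069], [0, 0, 0], 1],
    [[0.0095, 0, 0.07], [0, 0, 0], 1],
    [[0.0095, 0, 0.07], [0, 0, 0], 1]
  ]
}}

```text
time_s: 27.0
tcp_pos: [0.4705, 0.3247, -0.0086]
eef_rot: [179.9, 8.1, 178.0]
contact_force: [0.9, -0.6, -0.6]
gripper_width: 0.0463
```

Run:
```python
from h import *
goto([.4697,.3233,-.0105],178,-8)
a,K,T=cap("scene","pics/s21.png")
cv2.imwrite("pics/s21c.png",cv2.resize(a[150:300,300:480,::-1],None,fx=4,fy=4))
```

```text
t 27.0 tcp [ 0.4705  0.3247 -0.0086] rpy [179.8795   8.069  178.0121] F [ 0.9235 -0.6087 -0.5706] w 0.0463
shift [ 0.001  -0.0014  0.0018] rot [0.002 0.001 0.   ] deg 0.14082150295066084
```

View pics/s21c.png

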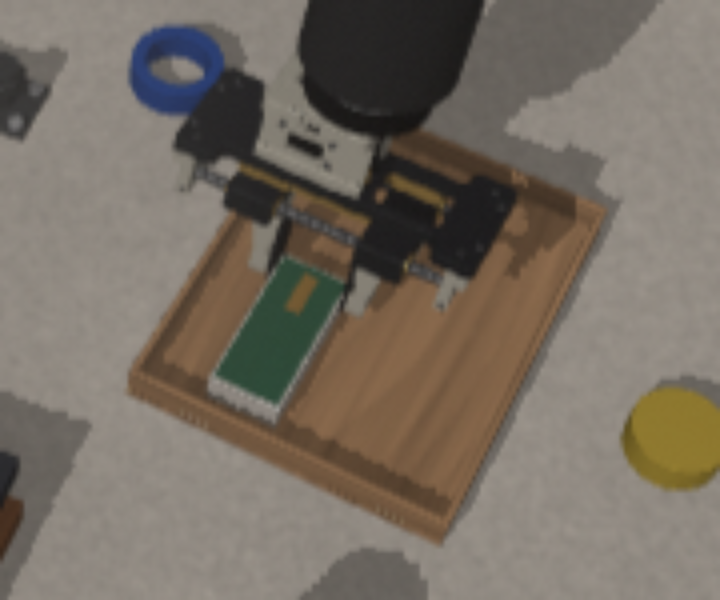

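Request:
{"op": "step_arm", "data": {
  "increments": [
    [[0, 0, 0.0015], [0, 0, 0], 1],
    [[0, 0, 0.0025], [0, 0, 0], 1],
    [[0, 0, 0.0025], [0, 0, 0], 1],
    [[0, 0, 0.002], [0, 0, 0], 0.38],
    [[0, 0, 0.002], [0, 0, 0], 0.36],
    [[0, 0, 0.002], [0, 0, 0], 0.36],
    [[0.004, 0, -0.03], [0, 0, 0], 0.36],
    [[0.011, 0, -0.08], [0, 0, 0], 0.2],
    [[0.017, 0, -0.12], [0, 0, 0], 0.2],
    [[0.017, 0, -0.12], [0, 0, 0], 0.2]
  ]
}}

```text
time_s: 28.05
tcp_pos: [0.4377, 0.3285, 0.113]
eef_rot: [179.5, 8.3, 178.1]
contact_force: [0.2, 1.2, 0.2]
gripper_width: 0.0692
```

Run:
```python
from h import *
goto([.655,-.16,.11],-180,-8)
a,K,T=cap("scene","pics/s22.png"); 
cv2.imwrite("pics/s22c.png",cv2.resize(a[60:350,80:480,::-1],None,fx=1.9,fy=1.9))
```

```text
t 28.05 tcp [0.4377 0.3285 0.113 ] rpy [179.4642   8.3087 178.0515] F [0.1748 1.1837 0.199 ] w 0.0692
shift [-0.2309 -0.4811  0.0322] rot [ 0.005  0.006 -0.034] deg 1.9704514746617903
```

View pics/s22c.png

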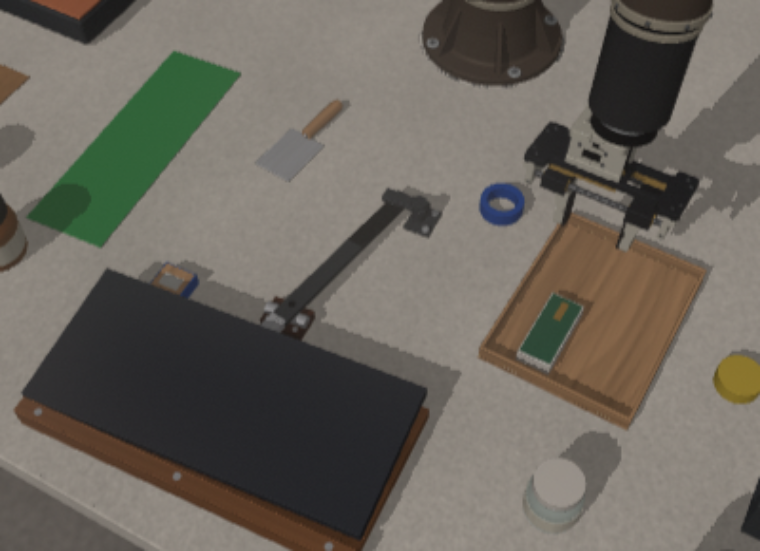

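Request:
{"op": "step_arm", "data": {
  "increments": [
    [[-0.02, -0.045, 0], [0, 0, 0], 0.2],
    [[-0.04, -0.09, 0], [0, 0, 0], 0.2],
    [[-0.06, -0.135, 0], [0, 0, 0], 0.2],
    [[-0.08, -0.18, 0], [0, 0, -0.01], 0.2],
    [[-0.1, -0.225, 0], [0, 0, -0.02], 0.2],
    [[-0.12, -0.27, 0], [0, 0, -0.03], 0.2],
    [[-0.14, -0.315, 0.01], [0, 0, -0.034], 0.2],
    [[-0.16, -0.36, 0.015], [0, 0, -0.034], 0.2],
    [[-0.185, -0.4, 0.02], [0, 0, -0.034], 0.2],
    [[-0.205, -0.44, 0.025], [0, 0, -0.034], 0.2]
  ]
}}

```text
time_s: 29.1
tcp_pos: [0.6281, -0.124, 0.1091]
eef_rot: [-179.8, 7.9, 180.0]
contact_force: [0.8, 1.0, -0.0]
gripper_width: 0.0702
```

Request:
{"op": "step_arm", "data": {
  "increments": [
    [[-0.025, -0.04, 0.005], [0, 0, 0], 0.2],
    [[-0.025, -0.04, 0.005], [0, 0, 0], 0.2],
    [[-0.025, -0.04, 0.005], [0, 0, 0], 0.2],
    [[-0.025, -0.04, 0.005], [0, 0, 0], 0.2]
  ]
}}

```text
time_s: 29.5
tcp_pos: [0.6522, -0.1614, 0.108]
eef_rot: [-179.8, 7.9, 180.0]
contact_force: [-0.2, -0.1, 0.0]
gripper_width: 0.07
```

Run:
```python
from h import *
goto([.66,-.16,.04],-180,-8); print(r.get_state()["joints"])
b,K,T=cap("top","pics/t23.png"); w,K,T=cap("wrist","pics/w23.png")
cv2.imwrite("pics/t23c.png",cv2.resize(b[170:310,130:260,::-1],None,fx=4,fy=4))
```

```text
t 29.5 tcp [ 0.6522 -0.1614  0.108 ] rpy [-179.7989    7.9116  179.9636] F [-0.1954 -0.122   0.0073] w 0.07
shift [0.0017 0.0017 0.0684] rot [-0.004 -0.002 -0.001] deg 0.22715531322430488
[  3.0838  19.3182 -14.3081   0.8414 -48.4876 -93.6484]
```

View pics/w23.png

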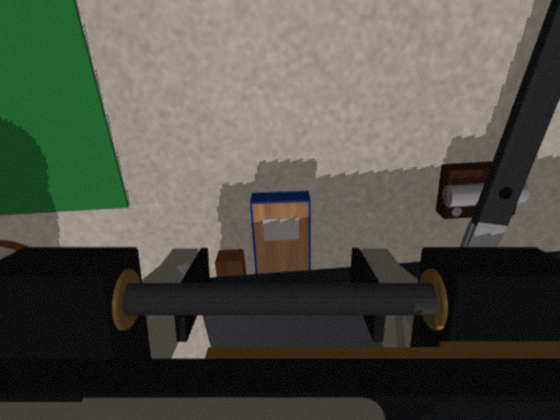

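View pics/t23c.png

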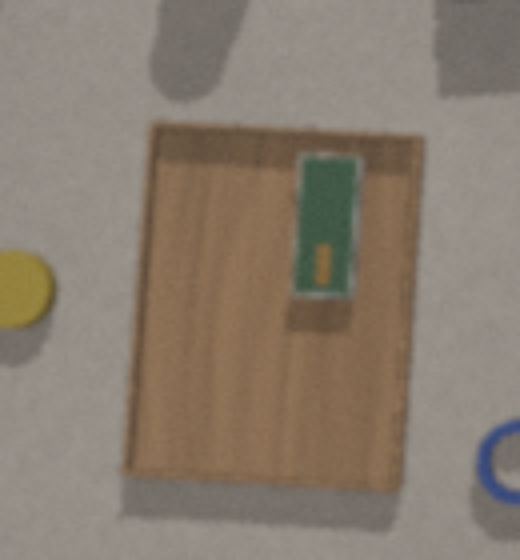

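Run:
```python
from h import *
_,K,T=load("pics/w23.png")
print(onz(K,T,[(251,203),(310,201),(254,272),(310,272)],.022))
_,K1,T1=load("pics/t23.png")
f=lambda x,y:(x/4+130-.4,y/4+170-.4)
print(onz(K1,T1,[f(152,124),f(424,136),f(401,490),f(126,474)],.026))
print(onz(K1,T1,[f(298,156),f(359,157),f(353,296),f(293,296)],.027))
goto([.669,-.1605,-.016],-180,-8)
```

```text
[[ 0.663  -0.1852  0.022 ]
 [ 0.6611 -0.1369  0.022 ]
 [ 0.7301 -0.1848  0.022 ]
 [ 0.73   -0.1345  0.022 ]]
[[0.585  0.459  0.026 ]
 [0.5797 0.2509 0.026 ]
 [0.3137 0.2601 0.026 ]
 [0.3209 0.4671 0.026 ]]
[[0.5625 0.3462 0.027 ]
 [0.5627 0.2997 0.027 ]
 [0.4574 0.3007 0.027 ]
 [0.4565 0.3461 0.027 ]]
t 29.6 tcp [ 0.6526 -0.1607  0.109 ] rpy [-179.7946    7.9972 -179.949 ] F [-1.6486  0.7498  0.567 ] w 0.0703
shift [0.0012 0.0006 0.1261] rot [-0.003 -0.     0.001] deg 0.20464344910981336
```

Request:
{"op": "step_arm", "data": {
  "increments": [
    [[0.003, 0.0005, 0.04], [0, 0, 0], 0.2],
    [[0.001, 0.0005, 0.08], [0, 0, 0], 0.2],
    [[0.0, 0.0005, 0.105], [0, 0, 0], 0.2],
    [[-0.001, 0.0005, 0.12], [0, 0, 0], 0.2],
    [[-0.001, 0.0005, 0.1265], [0, 0, 0], 0.2],
    [[-0.001, 0.0005, 0.1265], [0, 0, 0], 0.2]
  ]
}}

```text
time_s: 30.2
tcp_pos: [0.6719, -0.161, -0.0159]
eef_rot: [-179.8, 8.0, -180.0]
contact_force: [-0.6, 0.0, 0.3]
gripper_width: 0.07
```

Run:
```python
from h import *
goto([.671,-.1605,-.016],-180,-8); 
a,K,T=cap("scene","pics/s24.png")
crop(a,100,130,280,270,4.4,"pics/s24c.png")
```

```text
t 30.2 tcp [ 0.6719 -0.161  -0.0159] rpy [-179.787     8.0104 -179.9648] F [-0.5515  0.0169  0.327 ] w 0.07
shift [ 0.0009  0.0005 -0.    ] rot [-0.004  0.     0.001] deg 0.21126785017195368
```

View pics/s24c.png

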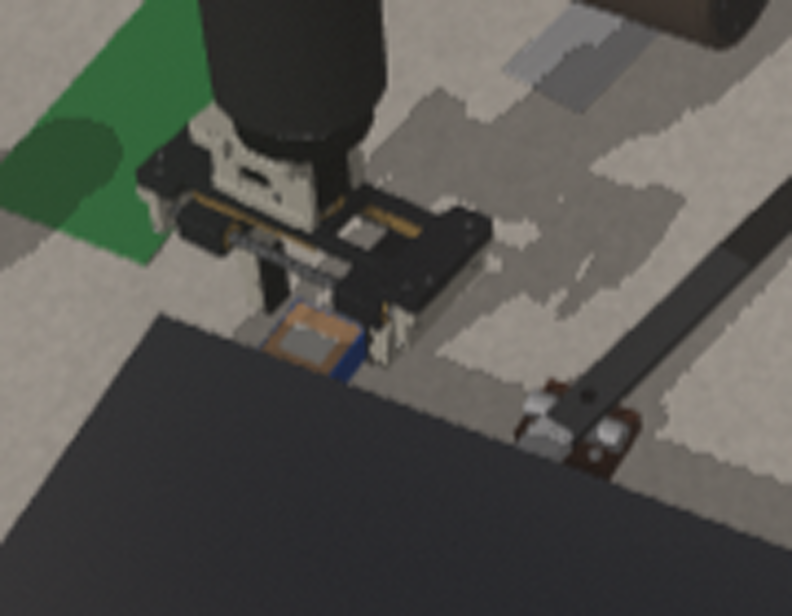

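Fingers straddle the blue panel's front part, clear of the slab edge. Close, then draw.

Request:
{"op": "step_arm", "data": {
  "increments": [
    [[0, 0, 0], [0, 0, 0], 0.5],
    [[0, 0, 0], [0, 0, 0], 1],
    [[0, 0, 0], [0, 0, 0], 1],
    [[0, 0, 0], [0, 0, 0], 1],
    [[0, 0, 0], [0, 0, 0], 1],
    [[0, 0, 0], [0, 0, 0], 1]
  ],
  "force": 30
}}

```text
time_s: 30.85
tcp_pos: [0.6723, -0.1615, -0.0148]
eef_rot: [-179.8, 8.1, 180.0]
contact_force: [-2.5, 0.9, 7.0]
gripper_width: 0.0493
```

Request:
{"op": "step_arm", "data": {
  "increments": [
    [[0.02, 0, -0.0028], [0, 0, 0], 1],
    [[0.045, 0, -0.0063], [0, 0, 0], 1],
    [[0.07, 0, -0.0099], [0, 0, 0], 1],
    [[0.089, 0, -0.0126], [0, 0, 0], 1],
    [[0.099, 0, -0.015], [0, 0, 0], 1],
    [[0.097, 0, -0.035], [0, 0, 0], 1],
    [[0.092, 0, -0.07], [0, 0, 0], 1],
    [[0.086, 0, -0.11], [0, 0, 0], 1],
    [[0.084, 0, -0.125], [0, 0, 0], 1],
    [[0.084, 0, -0.125], [0, 0, 0], 1]
  ]
}}

```text
time_s: 31.85
tcp_pos: [0.5731, -0.1611, 0.0993]
eef_rot: [-179.8, 8.3, -180.0]
contact_force: [-0.2, -0.1, -1.4]
gripper_width: 0.0495
```

Run:
```python
from h import *
goto([.35,.39,.1],178,-8); 
w,K,T=cap("wrist","pics/w25.png"); a,K,T=cap("scene","pics/s25.png")
crop(a,80,60,360,270,2.8,"pics/s25c.png")
```

```text
t 31.85 tcp [ 0.5731 -0.1611  0.0993] rpy [-179.788     8.3153 -179.9938] F [-0.1866 -0.1331 -1.4052] w 0.0495
shift [ 0.2206  0.551  -0.035 ] rot [0.001 0.006 0.035] deg 2.0120731132645453
```

View pics/s25c.png

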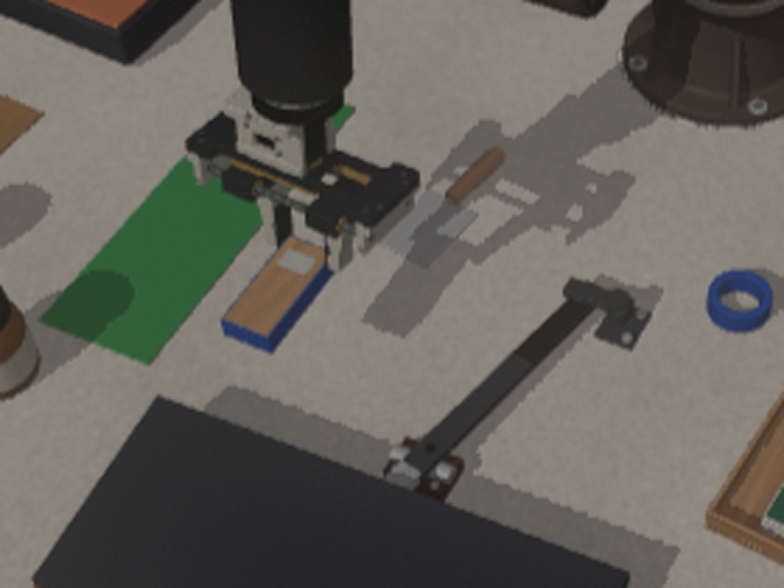

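View pics/w25.png

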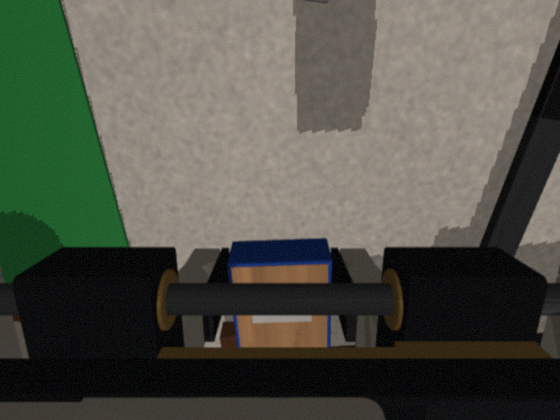

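Request:
{"op": "step_arm", "data": {
  "increments": [
    [[0.018, 0.045, -0.01], [0, 0, 0], 1],
    [[0.036, 0.09, -0.02], [0, 0, 0], 1],
    [[0.054, 0.135, -0.025], [0, 0, 0], 1],
    [[0.072, 0.18, -0.03], [0, 0, 0.01], 1],
    [[0.09, 0.225, -0.035], [0, 0, 0.02], 1],
    [[0.108, 0.27, -0.035], [0, 0, 0.03], 1],
    [[0.126, 0.315, -0.035], [0, 0, 0.035], 1],
    [[0.144, 0.36, -0.035], [0, 0, 0.035], 1],
    [[0.162, 0.405, -0.035], [0, 0, 0.035], 1],
    [[0.18, 0.45, -0.035], [0, 0, 0.035], 1]
  ]
}}

```text
time_s: 32.95
tcp_pos: [0.3867, 0.29, 0.1027]
eef_rot: [-180.0, 8.0, 178.0]
contact_force: [1.6, 0.5, -1.3]
gripper_width: 0.0497
```

Run:
```python
from h import *
goto([.3522,.4074,.07],178,-8)
```

```text
t 32.95 tcp [0.3867 0.29   0.1027] rpy [-179.9532    7.972   177.998 ] F [ 1.6218  0.453  -1.272 ] w 0.0497
shift [0.0427 0.1162 0.0269] rot [-0.001 -0.    -0.   ] deg 0.054826823786659366
```

Request:
{"op": "step_arm", "data": {
  "increments": [
    [[0.02, 0.04, 0], [0, 0, 0], 1],
    [[0.035, 0.08, 0.0], [0, 0, 0], 1],
    [[0.042, 0.116, 0.01], [0, 0, 0], 1],
    [[0.043, 0.116, 0.027], [0, 0, 0], 1],
    [[0.043, 0.116, 0.027], [0, 0, 0], 1],
    [[0.043, 0.116, 0.027], [0, 0, 0], 1]
  ]
}}

```text
time_s: 33.55
tcp_pos: [0.3586, 0.4037, 0.0718]
eef_rot: [-179.9, 7.1, 178.4]
contact_force: [0.4, 1.2, -0.7]
gripper_width: 0.0493
```

Run:
```python
from h import *
goto([.3522,.4074,-.0105],178,-8)
a,K,T=cap("scene","pics/s26.png")
crop(a,300,130,480,280,4,"pics/s26c.png")
b,K,T=cap("top","pics/t26.png")
crop(b,130,170,260,310,4,"pics/t26c.png")
```

```text
t 33.55 tcp [0.3586 0.4037 0.0718] rpy [-179.9114    7.1278  178.4136] F [ 0.4489  1.1582 -0.6902] w 0.0493
shift [0.0167 0.0037 0.0809] rot [-0.001 -0.015  0.007] deg 0.9643466478027164
```

View pics/s26c.png

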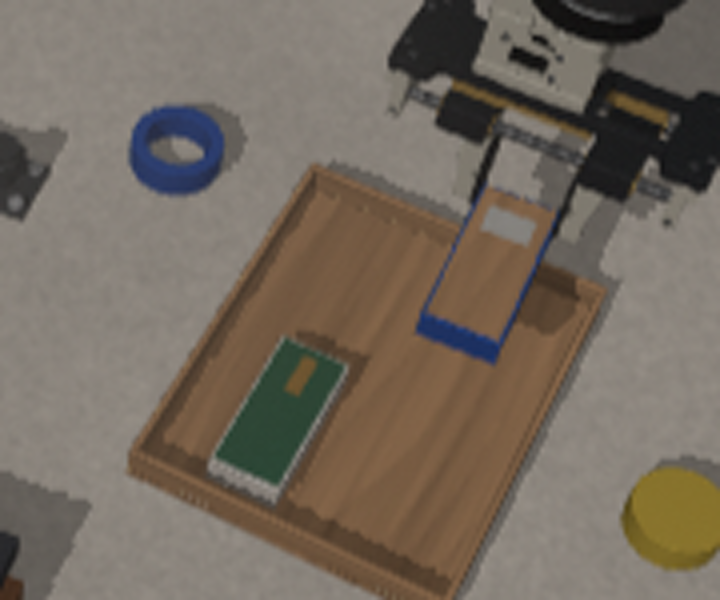

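View pics/t26c.png

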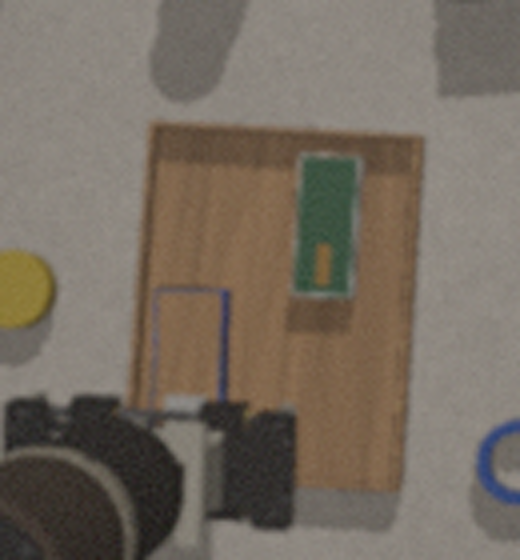

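Run:
```python
from h import *
print(r.get_state()["joints"])
goto([.3768,.3985,.04],178,-8)
```

```text
[  74.5199   12.0458  -33.8361   10.2687  -42.7526 -173.601 ]
t 33.65 tcp [0.3591 0.4046 0.0733] rpy [179.901    7.1847 178.3793] F [-0.3205 -0.3765 -0.2297] w 0.0491
shift [-0.0135 -0.0056  0.0353] rot [ 0.003 -0.014  0.007] deg 0.9101463417378858
```

Run:
```python
from h import *
goto([.395,.3965,.04],178.6,-8)
```

```text
t 33.65 tcp [0.3591 0.4046 0.0733] rpy [179.901    7.1847 178.3793] F [-0.3205 -0.3765 -0.2297] w 0.0491
shift [-0.0317 -0.0071  0.0375] rot [ 0.001 -0.014 -0.004] deg 0.8470489870766804
```

Request:
{"op": "step_arm", "data": {
  "increments": [
    [[-0.016, -0.004, 0.01], [0, -0.014, -0.004], 1],
    [[-0.032, -0.007, 0.02], [0, -0.014, -0.004], 1],
    [[-0.032, -0.007, 0.037], [0, -0.014, -0.004], 1],
    [[-0.032, -0.007, 0.037], [0, -0.014, -0.004], 1]
  ]
}}

```text
time_s: 34.05
tcp_pos: [0.3953, 0.3955, 0.0396]
eef_rot: [-180.0, 7.9, 178.5]
contact_force: [-0.9, -1.2, -1.3]
gripper_width: 0.0494
```

Run:
```python
from h import *
print(r.get_state()["joints"])
goto([.395,.3965,-.009],178.6,-8)
a,K,T=cap("scene","pics/s27.png")
crop(a,300,130,480,280,4,"pics/s27c.png")
```

```text
[  70.5278   15.7398  -35.2787   12.5543  -37.1867 -171.888 ]
t 34.05 tcp [0.3953 0.3955 0.0396] rpy [-179.9913    7.9378  178.5382] F [-0.8874 -1.1731 -1.3005] w 0.0494
shift [0.007  0.001  0.0481] rot [-0.    -0.001 -0.001] deg 0.0889887474770187
```

View pics/s27c.png

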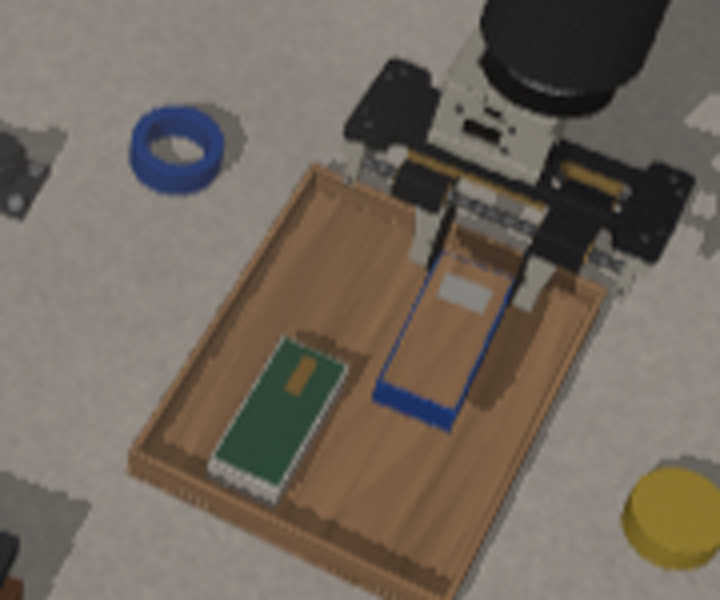

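Request:
{"op": "step_arm", "data": {
  "increments": [
    [[0.003, 0.001, 0.02], [0, 0, -0.015], 1],
    [[0.005, 0.001, 0.035], [0, 0, -0.03], 1],
    [[0.0065, 0.001, 0.044], [0, 0, -0.03], 1],
    [[0.007, 0.001, 0.048], [0, 0, -0.03], 1],
    [[0.007, 0.001, 0.048], [0, 0, -0.03], 1]
  ]
}}

```text
time_s: 34.6
tcp_pos: [0.395, 0.3986, -0.0077]
eef_rot: [-179.9, 8.0, -179.6]
contact_force: [-0.3, -0.4, -0.9]
gripper_width: 0.0494
```

Run:
```python
from h import *
print(r.get_state()["joints"])
goto([.395,.3965,-.009],180,-8)
a,K,T=cap("scene","pics/s28.png")
crop(a,300,130,480,280,4,"pics/s28c.png")
```

```text
[  70.4344   19.7825  -38.6785   15.3517  -29.8164 -173.2989]
t 34.6 tcp [ 0.395   0.3986 -0.0077] rpy [-179.8619    7.9989 -179.6296] F [-0.3446 -0.4248 -0.92  ] w 0.0494
shift [ 0.0001 -0.0021  0.0013] rot [-0.002 -0.     0.006] deg 0.3768531555864812
```

View pics/s28c.png

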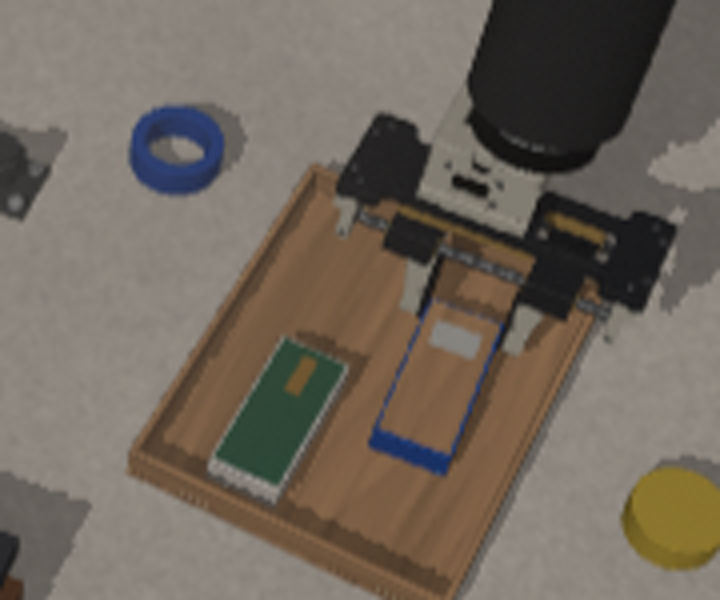

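Request:
{"op": "step_arm", "data": {
  "increments": [
    [[0, 0, 0.0015], [0, 0, -0.015], 1],
    [[0, 0, 0.003], [0, 0, -0.02], 1],
    [[0, 0, 0.003], [0, 0, -0.02], 1],
    [[0, 0, 0.0025], [0, 0, -0.02], 0.36],
    [[0, 0, 0.0025], [0, 0, -0.02], 0.34],
    [[0, 0, 0.0025], [0, 0, -0.02], 0.34],
    [[0.004, 0, -0.03], [0, 0, -0.02], 0.34],
    [[0.011, 0, -0.08], [0, 0, -0.02], 0.3],
    [[0.015, -0.02, -0.11], [0, 0, -0.02], 0.3],
    [[0.015, -0.04, -0.11], [0, 0, -0.02], 0.3]
  ]
}}

```text
time_s: 35.65
tcp_pos: [0.3655, 0.3613, 0.1032]
eef_rot: [179.9, 8.2, -178.4]
contact_force: [0.1, 1.0, -0.9]
gripper_width: 0.0613
```

Run:
```python
from h import *
print(r.get_state()["joints"])
for p,s in ((.03,.236),): lever(p,s,L=.1145,dz=.1)
goto([.45,.1,.15],180)
a,K,T=cap("scene","pics/s29.png")
crop(a,80,60,480,350,1.9,"pics/s29c.png")
```

```text
[  72.8822    6.6316  -36.3218   10.9447  -44.8404 -168.9037]
t 35.65 tcp [0.3655 0.3613 0.1032] rpy [ 179.8976    8.161  -178.4048] F [ 0.1298  0.9608 -0.8644] w 0.0613
shift [-0.1628 -0.3412  0.0295] rot [0.019 0.112 0.197] deg 13.024974192639103
t 35.65 tcp [0.3655 0.3613 0.1032] rpy [ 179.8976    8.161  -178.4048] F [ 0.1298  0.9608 -0.8644] w 0.0613
shift [-0.0831 -0.2635 -0.0358] rot [0.004 0.142 0.028] deg 8.317230256174106
```

View pics/s29c.png

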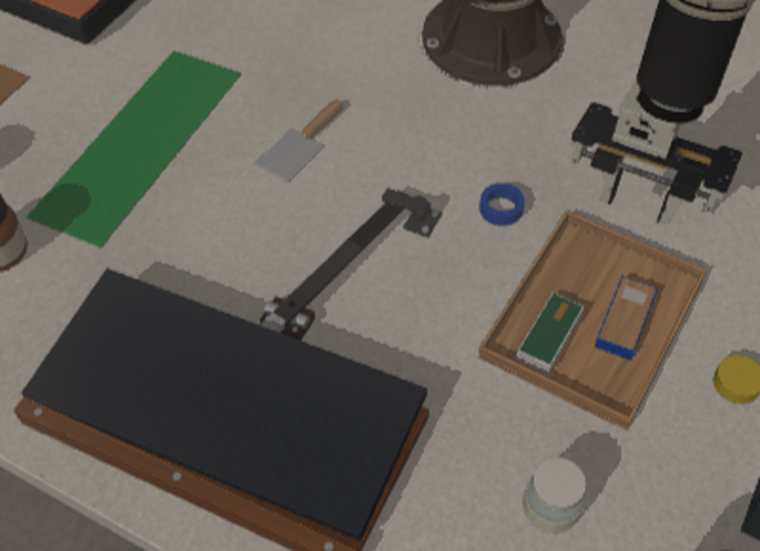

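Run:
```python
from h import *
goto([.5367,.0253,.094],170.4,-2.2)
```

```text
t 35.7 tcp [0.3645 0.3565 0.1008] rpy [-179.8768    8.0077 -178.4983] F [-1.0464 -3.7998 -2.3791] w 0.0613
shift [-0.161  -0.3356  0.0303] rot [0.015 0.101 0.193] deg 12.515714686650336
```

Request:
{"op": "step_arm", "data": {
  "increments": [
    [[-0.01, -0.04, -0.01], [0, 0.01, 0.02], 0.3],
    [[-0.03, -0.08, -0.01], [0.002, 0.02, 0.04], 0.4],
    [[-0.05, -0.12, -0.01], [0.004, 0.03, 0.06], 0.5],
    [[-0.07, -0.16, -0.005], [0.006, 0.04, 0.08], 0.58],
    [[-0.09, -0.2, 0], [0.008, 0.05, 0.1], 0.58],
    [[-0.11, -0.24, 0.01], [0.01, 0.07, 0.13], 0.58],
    [[-0.13, -0.28, 0.015], [0.012, 0.085, 0.16], 0.58],
    [[-0.15, -0.315, 0.02], [0.015, 0.1, 0.193], 0.58],
    [[-0.161, -0.336, 0.03], [0.015, 0.101, 0.193], 0.58],
    [[-0.161, -0.336, 0.03], [0.015, 0.101, 0.193], 0.58]
  ]
}}

```text
time_s: 36.7
tcp_pos: [0.5377, 0.0241, 0.0916]
eef_rot: [-179.8, 2.1, 170.2]
contact_force: [-1.1, 0.3, -0.1]
gripper_width: 0.0368
```

Request:
{"op": "step_arm", "data": {
  "increments": [
    [[0, 0, 0], [0, 0, 0], 0.58],
    [[0, 0, 0], [0, 0, 0], 0.58]
  ]
}}

```text
time_s: 36.9
tcp_pos: [0.537, 0.0273, 0.0933]
eef_rot: [-179.8, 2.2, 170.4]
contact_force: [-0.8, 0.3, -0.0]
gripper_width: 0.0369
```

Run:
```python
from h import *
goto([.5406,.0253,-.007],170.4,-2.2)
a,K,T=cap("scene","pics/s30.png"); w,K,T=cap("wrist","pics/w30.png"); b,K,T=cap("top","pics/t30.png")
crop(b,230,80,400,290,2.8,"pics/t30c.png")
```

```text
t 36.9 tcp [0.537  0.0273 0.0933] rpy [-179.8273    2.2128  170.4307] F [-0.8438  0.3424 -0.0133] w 0.0369
shift [-0.     -0.001   0.1003] rot [-0.003  0.     0.001] deg 0.17471875389998848
```

View pics/w30.png

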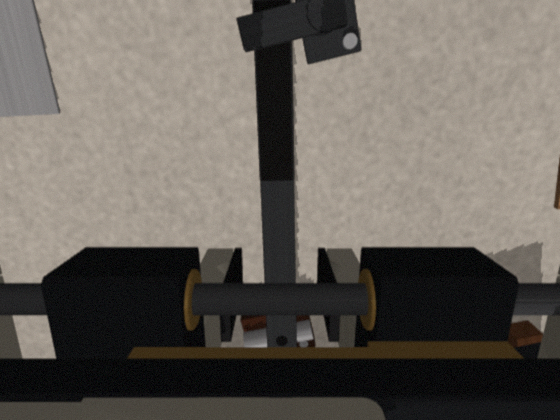

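View pics/t30c.png

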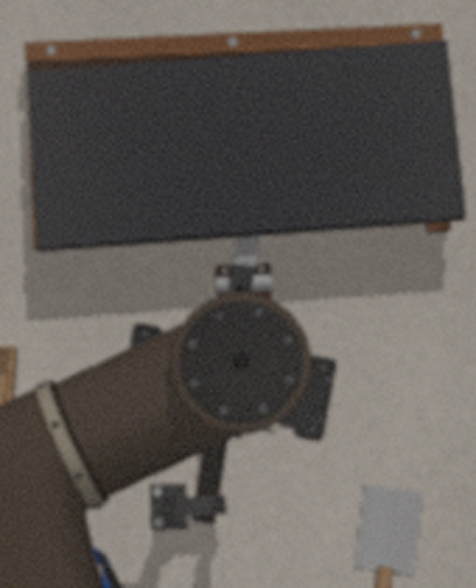

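Request:
{"op": "step_arm", "data": {
  "increments": [
    [[0, -0.001, 0.04], [0, 0, 0], 0.58],
    [[0, -0.001, 0.07], [0, 0, 0], 0.58],
    [[0, -0.001, 0.09], [0, 0, 0], 0.58],
    [[0, -0.001, 0.1], [0, 0, 0], 0.58],
    [[0, -0.001, 0.1], [0, 0, 0], 0.7],
    [[0, -0.001, 0.1], [0, 0, 0], 1],
    [[0, -0.001, 0.1], [0, 0, 0], 1],
    [[0, -0.001, 0.1], [0, 0, 0], 1],
    [[0, -0.001, 0.1], [0, 0, 0], 1]
  ],
  "force": 60
}}

```text
time_s: 37.95
tcp_pos: [0.5415, 0.0253, -0.0058]
eef_rot: [-179.9, 2.3, 170.4]
contact_force: [-0.9, 1.3, 1.6]
gripper_width: 0.0239
```

Run:
```python
from h import *
for p in (.04,.05,.07,.085): print(p); lever(p,.236,L=.1145)
print(r.get_state()["moment"],wp(barpt(.165,0)),wp(barpt(.091,0)),wp(barpt(-.14,.01)),wp(barpt(-.165,0)))
```

```text
0.04
t 37.95 tcp [ 0.5415  0.0253 -0.0058] rpy [-179.8781    2.2973  170.4289] F [-0.9361  1.2525  1.5504] w 0.0239
shift [ 0.0007 -0.0006 -0.0012] rot [-0.002  0.     0.003] deg 0.1901288747060772
0.05
t 37.95 tcp [ 0.5415  0.0253 -0.0058] rpy [-179.8781    2.2973  170.4289] F [-0.9361  1.2525  1.5504] w 0.0239
shift [ 0.0006 -0.0005 -0.0001] rot [-0.002 -0.01   0.003] deg 0.5983507304489037
0.07
t 37.95 tcp [ 0.5415  0.0253 -0.0058] rpy [-179.8781    2.2973  170.4289] F [-0.9361  1.2525  1.5504] w 0.0239
shift [ 0.0001 -0.0005  0.0022] rot [-0.002 -0.03   0.003] deg 1.723790827209976
0.085
t 37.95 tcp [ 0.5415  0.0253 -0.0058] rpy [-179.8781    2.2973  170.4289] F [-0.9361  1.2525  1.5504] w 0.0239
shift [-0.0002 -0.0005  0.0039] rot [-0.002 -0.045  0.003] deg 2.5797286647925346
[0.2986 0.4894 0.2337] [ 0.0187 -0.0154  0.0296] [-0.0533  0.0017  0.0266] [-0.2782  0.0552  0.0274] [-0.3021  0.0609  0.0164]
```

Request:
{"op": "step_arm", "data": {
  "increments": [
    [[0, 0, 0.0015], [0, -0.012, 0], 1],
    [[0, 0, 0.003], [0, -0.025, 0], 1],
    [[0, 0, 0.0045], [0, -0.04, 0], 1],
    [[0, 0, 0.005], [0, -0.045, 0], 1],
    [[0, 0, 0.005], [0, -0.045, 0], 1]
  ]
}}

```text
time_s: 38.45
tcp_pos: [0.5432, 0.0253, -0.0095]
eef_rot: [-179.9, 5.1, 170.5]
contact_force: [0.3, -4.0, 10.2]
gripper_width: 0.0245
```

Run:
```python
from h import *
for s in (.236,.18,.12,.06,0,-.05): print(s); lever(.085,s,L=.1145)
print(r.get_state()["moment"],wp(barpt(.165,0)),wp(barpt(.091,0)),wp(barpt(-.14,.01)),wp(barpt(-.165,0)))
```

```text
0.236
t 38.45 tcp [ 0.5432  0.0253 -0.0095] rpy [-179.9143    5.0564  170.4829] F [ 0.3193 -3.9662 10.1862] w 0.0245
shift [ 0.0014 -0.0009 -0.    ] rot [-0.001  0.003  0.004] deg 0.2844743300500458
0.18
t 38.45 tcp [ 0.5432  0.0253 -0.0095] rpy [-179.9143    5.0564  170.4829] F [ 0.3193 -3.9662 10.1862] w 0.0245
shift [ 0.0012 -0.0072  0.    ] rot [-0.006  0.003 -0.052] deg 3.0182009622478483
0.12
t 38.45 tcp [ 0.5432  0.0253 -0.0095] rpy [-179.9143    5.0564  170.4829] F [ 0.3193 -3.9662 10.1862] w 0.0245
shift [ 0.0007 -0.0139  0.0001] rot [-0.011  0.003 -0.112] deg 6.45223659682711
0.06
t 38.45 tcp [ 0.5432  0.0253 -0.0095] rpy [-179.9143    5.0564  170.4829] F [ 0.3193 -3.9662 10.1862] w 0.0245
shift [-0.0003 -0.0206  0.0002] rot [-0.016  0.003 -0.172] deg 9.888850168136809
0
t 38.45 tcp [ 0.5432  0.0253 -0.0095] rpy [-179.9143    5.0564  170.4829] F [ 0.3193 -3.9662 10.1862] w 0.0245
shift [-0.0016 -0.0272  0.0003] rot [-0.022  0.003 -0.232] deg 13.32604737514359
-0.05
t 38.45 tcp [ 0.5432  0.0253 -0.0095] rpy [-179.9143    5.0564  170.4829] F [ 0.3193 -3.9662 10.1862] w 0.0245
shift [-0.0031 -0.0326  0.0004] rot [-0.026  0.003 -0.281] deg 16.1905560452091
[-1.2119 -0.0845  0.0396] [ 0.0186 -0.0149  0.0346] [-0.0531  0.0021  0.0281] [-0.2779  0.0553  0.0177] [-0.3013  0.0608  0.0055]
```

Request:
{"op": "step_arm", "data": {
  "increments": [
    [[0, -0.0033, 0], [-0.003, 0, -0.028], 1],
    [[0, -0.0065, 0], [-0.005, 0, -0.056], 1],
    [[-0.0003, -0.01, 0], [-0.008, 0, -0.086], 1],
    [[-0.0007, -0.0132, 0], [-0.01, 0, -0.116], 1],
    [[-0.0012, -0.0166, 0], [-0.013, 0, -0.146], 1],
    [[-0.0017, -0.02, 0], [-0.015, 0, -0.176], 1],
    [[-0.0024, -0.0233, 0], [-0.018, 0, -0.206], 1],
    [[-0.003, -0.0265, 0], [-0.021, 0, -0.236], 1],
    [[-0.003, -0.0265, 0], [-0.021, 0, -0.236], 1],
    [[-0.003, -0.0265, 0], [-0.021, 0, -0.236], 1]
  ]
}}

```text
time_s: 39.45
tcp_pos: [0.542, -0.0013, -0.0094]
eef_rot: [-180.0, 5.0, -176.1]
contact_force: [1.2, -2.6, 9.1]
gripper_width: 0.0242
```

Run:
```python
from h import *
for s in (0,-.1): print(s); lever(.085,s,L=.1145)
print(r.get_state()["moment"],wp(barpt(.165,0)),wp(barpt(.091,0)),wp(barpt(-.14,.01)),wp(barpt(-.165,0)))
b,K,T=cap("top","pics/t31.png"); crop(b,230,80,400,290,2.8,"pics/t31c.png")
a,K,T=cap("scene","pics/s31.png")
crop(a,80,100,320,340,2.5,"pics/s31c.png")
```

```text
0
t 39.45 tcp [ 0.542  -0.0013 -0.0094] rpy [-179.9575    5.0409 -176.0595] F [ 1.1545 -2.5868  9.1062] w 0.0242
shift [ 0.0016 -0.0004  0.0001] rot [-0.001  0.003  0.002] deg 0.22288487752709432
-0.1
t 39.45 tcp [ 0.542  -0.0013 -0.0094] rpy [-179.9575    5.0409 -176.0595] F [ 1.1545 -2.5868  9.1062] w 0.0242
shift [ 0.0011 -0.0116  0.0002] rot [-0.009  0.003 -0.097] deg 5.5955119991235005
[-0.4671 -0.0804 -0.4333] [0.0205 0.0008 0.0347] [-0.0533  0.0006  0.0282] [-0.2842  0.0001  0.0179] [-0.3083  0.      0.0057]
```

View pics/t31c.png

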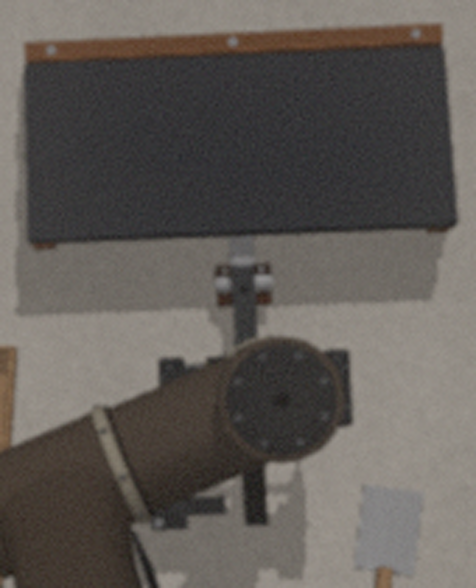

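View pics/s31c.png

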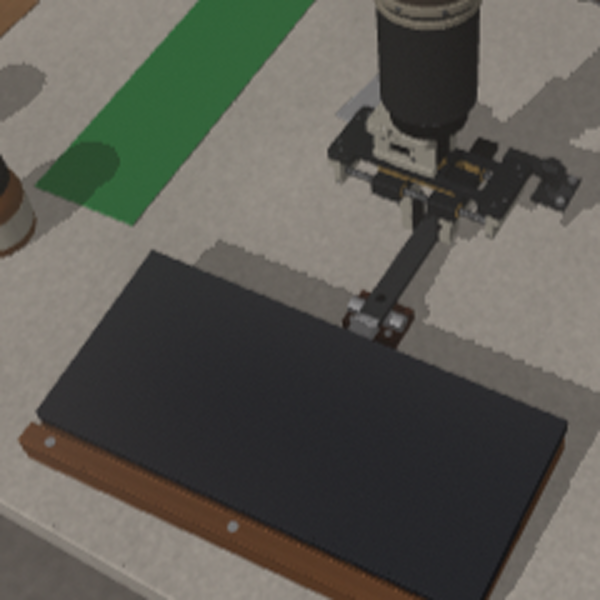

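Run:
```python
from h import *
for p in (.085,.04,0,-.05,-.1,-.15,-.2,-.25,-.33): print(p); lever(p,0,L=.1155)
```

```text
0.085
t 39.55 tcp [ 0.542  -0.0013 -0.0093] rpy [-179.954     5.0419 -176.0517] F [ 1.1397 -1.9414  8.6183] w 0.0242
shift [ 0.0027 -0.0004  0.0002] rot [-0.001  0.003  0.003] deg 0.22902035846088128
0.04
t 39.55 tcp [ 0.542  -0.0013 -0.0093] rpy [-179.954     5.0419 -176.0517] F [ 1.1397 -1.9414  8.6183] w 0.0242
shift [ 0.0034 -0.0004 -0.0051] rot [-0.001  0.048  0.003] deg 2.7543194842749643
0
t 39.55 tcp [ 0.542  -0.0013 -0.0093] rpy [-179.954     5.0419 -176.0517] F [ 1.1397 -1.9414  8.6183] w 0.0242
shift [ 0.0038 -0.0004 -0.0097] rot [-0.001  0.088  0.003] deg 5.0442585868634415
-0.05
t 39.55 tcp [ 0.542  -0.0013 -0.0093] rpy [-179.954     5.0419 -176.0517] F [ 1.1397 -1.9414  8.6183] w 0.0242
shift [ 0.0041 -0.0004 -0.0156] rot [-0.001  0.138  0.003] deg 7.908223615399982
-0.1
t 39.55 tcp [ 0.542  -0.0013 -0.0093] rpy [-179.954     5.0419 -176.0517] F [ 1.1397 -1.9414  8.6183] w 0.0242
shift [ 0.0041 -0.0004 -0.0214] rot [-0.001  0.188  0.003] deg 10.772626373963197
-0.15
t 39.55 tcp [ 0.542  -0.0013 -0.0093] rpy [-179.954     5.0419 -176.0517] F [ 1.1397 -1.9414  8.6183] w 0.0242
shift [ 0.0038 -0.0004 -0.0273] rot [-0.001  0.238  0.002] deg 13.637191037784849
-0.2
t 39.55 tcp [ 0.542  -0.0013 -0.0093] rpy [-179.954     5.0419 -176.0517] F [ 1.1397 -1.9414  8.6183] w 0.0242
shift [ 0.0033 -0.0004 -0.0331] rot [-0.001  0.288  0.002] deg 16.501833290722885
-0.25
t 39.55 tcp [ 0.542  -0.0013 -0.0093] rpy [-179.954     5.0419 -176.0517] F [ 1.1397 -1.9414  8.6183] w 0.0242
shift [ 0.0024 -0.0004 -0.0389] rot [-0.001  0.338  0.002] deg 19.366518701847035
-0.33
t 39.55 tcp [ 0.542  -0.0013 -0.0093] rpy [-179.954     5.0419 -176.0517] F [ 1.1397 -1.9414  8.6183] w 0.0242
shift [ 0.0004 -0.0004 -0.048 ] rot [-0.001  0.418  0.002] deg 23.95006647257525
```

Request:
{"op": "step_arm", "data": {
  "increments": [
    [[0.0004, 0, -0.0027], [0, 0.022, 0], 1],
    [[0.0007, 0, -0.0053], [0, 0.045, 0], 1],
    [[0.001, 0, -0.0076], [0, 0.065, 0], 1],
    [[0.0011, 0, -0.0099], [0, 0.085, 0], 1],
    [[0.0013, 0, -0.0128], [0, 0.11, 0], 1],
    [[0.0014, 0, -0.0158], [0, 0.135, 0], 1],
    [[0.0014, 0, -0.0187], [0, 0.16, 0], 1],
    [[0.0014, 0, -0.0216], [0, 0.185, 0], 1],
    [[0.0013, 0, -0.0245], [0, 0.21, 0], 1],
    [[0.0011, 0, -0.0275], [0, 0.235, 0], 1]
  ]
}}

```text
time_s: 40.55
tcp_pos: [0.5361, -0.0022, 0.0171]
eef_rot: [-179.9, -8.7, -176.1]
contact_force: [-2.6, -0.3, 4.8]
gripper_width: 0.0243
```

Request:
{"op": "step_arm", "data": {
  "increments": [
    [[0.0, 0, -0.003], [0, 0.025, 0], 1],
    [[0, 0, -0.006], [0, 0.05, 0], 1],
    [[0, 0, -0.009], [0, 0.075, 0], 1],
    [[0, 0, -0.0115], [0, 0.1, 0], 1],
    [[0, 0, -0.0115], [0, 0.1, 0], 1]
  ]
}}

```text
time_s: 41.05
tcp_pos: [0.5385, -0.0018, 0.0271]
eef_rot: [-179.9, -14.4, -176.1]
contact_force: [0.2, 0.8, -3.8]
gripper_width: 0.0241
```

Run:
```python
from h import *
for p in (-.25,-.3,-.33,-.35): print(p); lever(p,0,L=.1155)
print(r.get_state()["moment"],wp(barpt(.165,0)),wp(barpt(.091,0)),wp(barpt(-.165,0)))
a,K,T=cap("scene","pics/s32.png")
crop(a,80,100,320,340,2.5,"pics/s32c.png")
b,K,T=cap("top","pics/t32.png"); crop(b,230,80,400,290,2.8,"pics/t32c.png")
```

```text
-0.25
t 41.05 tcp [ 0.5385 -0.0018  0.0271] rpy [-179.8994  -14.4138 -176.0914] F [ 0.1704  0.7922 -3.8308] w 0.0241
shift [ 0.0027 -0.0001 -0.0014] rot [-0.002 -0.002  0.002] deg 0.18819760835637647
-0.3
t 41.05 tcp [ 0.5385 -0.0018  0.0271] rpy [-179.8994  -14.4138 -176.0914] F [ 0.1704  0.7922 -3.8308] w 0.0241
shift [ 0.0035 -0.0002 -0.0072] rot [-0.002  0.048  0.002] deg 2.779907154347399
-0.33
t 41.05 tcp [ 0.5385 -0.0018  0.0271] rpy [-179.8994  -14.4138 -176.0914] F [ 0.1704  0.7922 -3.8308] w 0.0241
shift [ 0.0038 -0.0002 -0.0107] rot [-0.002  0.078  0.002] deg 4.496898133517923
-0.35
t 41.05 tcp [ 0.5385 -0.0018  0.0271] rpy [-179.8994  -14.4138 -176.0914] F [ 0.1704  0.7922 -3.8308] w 0.0241
shift [ 0.004  -0.0002 -0.013 ] rot [-0.002  0.098  0.002] deg 5.642195457749753
[ 0.0049 -1.2034 -0.0272] [0.0213 0.0005 0.0083] [-0.0504  0.0004  0.0268] [-0.2983 -0.0001  0.0905]
```

View pics/s32c.png

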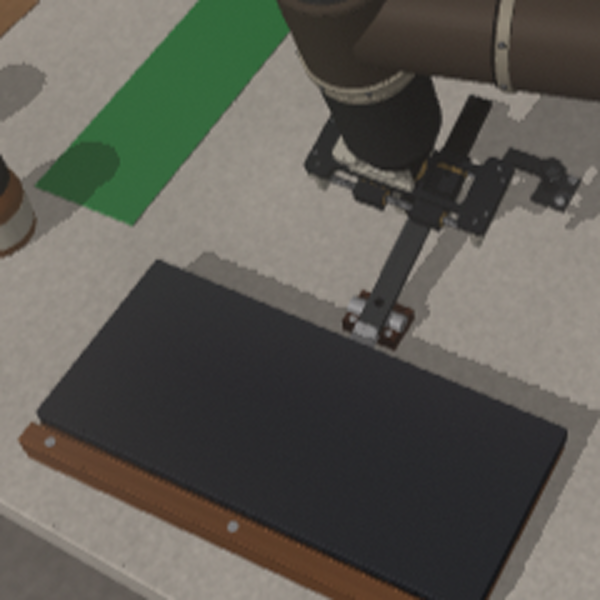

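View pics/t32c.png

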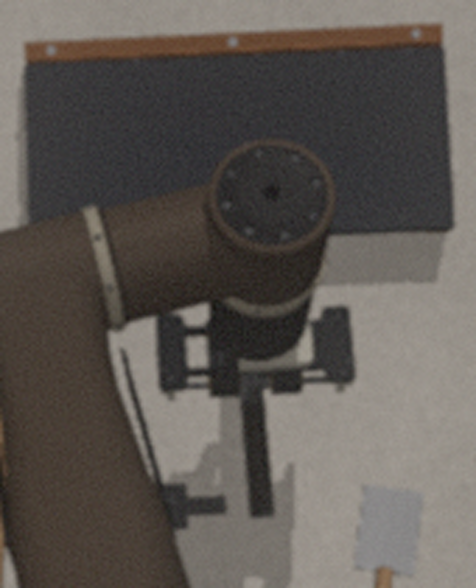

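Request:
{"op": "step_arm", "data": {
  "increments": [
    [[0.001, 0, -0.004], [0, 0.03, 0], 1],
    [[0.002, 0, -0.009], [0, 0.07, 0], 1],
    [[0.012, 0, -0.0095], [0, 0.07, 0], 1],
    [[0.025, 0, -0.01], [0, 0.07, 0], 1],
    [[0.04, 0, -0.01], [0, 0.07, 0], 1],
    [[0.06, 0, -0.011], [0, 0.07, 0], 1],
    [[0.08, 0, -0.013], [0, 0.07, 0], 1],
    [[0.08, 0, -0.04], [0, 0.07, 0], 1],
    [[0.08, 0, -0.08], [0, 0.07, 0], 1],
    [[0.08, 0, -0.08], [0, 0.07, 0], 1]
  ]
}}

```text
time_s: 42.15
tcp_pos: [0.4835, -0.0053, 0.1294]
eef_rot: [-179.9, -17.9, -176.0]
contact_force: [0.8, 0.8, -4.8]
gripper_width: 0.0239
```

Run:
```python
from h import *
goto([.4745,-.3705,.13],-179.1)
a,K,T=cap("scene","pics/s33.png")
crop(a,80,60,360,340,2.1,"pics/s33c.png")
```

```text
t 42.15 tcp [ 0.4835 -0.0053  0.1294] rpy [-179.9281  -17.8724 -175.9705] F [ 0.7719  0.8019 -4.787 ] w 0.0239
shift [ 0.0331 -0.3636  0.0105] rot [-0.01  -0.312  0.054] deg 18.14421640580669
```

View pics/s33c.png

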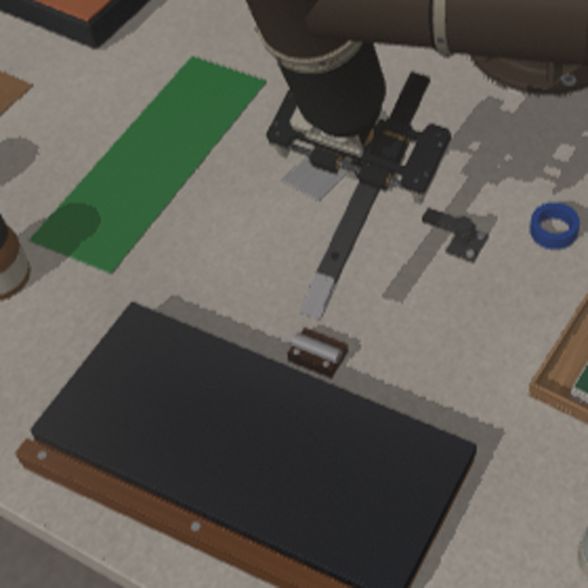

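Run:
```python
from h import *
goto([.4655,-.373,.10],-177)
```

```text
t 42.2 tcp [ 0.4815 -0.0051  0.1269] rpy [-179.9748  -18.0895 -176.0159] F [-1.057   1.2902 -6.531 ] w 0.0236
shift [ 0.0311 -0.3658  0.0386] rot [-0.003 -0.316  0.017] deg 18.116226237367005
```

Request:
{"op": "step_arm", "data": {
  "increments": [
    [[0.002, -0.04, -0.01], [0, -0.02, 0], 1],
    [[0.005, -0.08, -0.01], [0, -0.06, 0], 1],
    [[0.008, -0.12, -0.01], [0, -0.1, 0.005], 1],
    [[0.012, -0.16, -0.005], [0, -0.14, 0.005], 1],
    [[0.016, -0.2, 0], [0, -0.18, 0.01], 1],
    [[0.02, -0.24, 0.01], [0, -0.22, 0.01], 1],
    [[0.025, -0.28, 0.02], [0, -0.27, 0.015], 1],
    [[0.031, -0.32, 0.03], [0, -0.316, 0.017], 1],
    [[0.031, -0.366, 0.038], [0, -0.316, 0.017], 1],
    [[0.031, -0.366, 0.038], [0, -0.316, 0.017], 1]
  ]
}}

```text
time_s: 43.2
tcp_pos: [0.461, -0.3766, 0.0962]
eef_rot: [-179.8, -0.5, -177.2]
contact_force: [-0.9, 0.2, -6.0]
gripper_width: 0.024
```

Request:
{"op": "step_arm", "data": {
  "increments": [
    [[0, 0, 0], [0, 0, 0], 1],
    [[0, 0, 0], [0, 0, 0], 1]
  ]
}}

```text
time_s: 43.4
tcp_pos: [0.4632, -0.3724, 0.098]
eef_rot: [-179.8, -0.4, -177.0]
contact_force: [-0.6, 1.4, -5.8]
gripper_width: 0.024
```

Run:
```python
from h import *
goto([.4655,-.373,-.02],-177)
a,K,T=cap("scene","pics/s34.png"); b,K1,T1=cap("top","pics/t34.png")
crop(a,60,40,260,190,4,"pics/s34c.png")
crop(b,390,150,500,320,3.5,"pics/t34c.png")
for s in (.09,.165,-.165): P=barpt(s,.01 if s<.1 else .005); print(P,(proj(K,T,[P])-[60,40])*4,(proj(K1,T1,[P])-[390,150])*3.5)
```

```text
t 43.4 tcp [ 0.4632 -0.3724  0.098 ] rpy [-179.8341   -0.4394 -176.9947] F [-0.6164  1.3522 -5.818 ] w 0.024
shift [-0.0032 -0.0004  0.118 ] rot [-0.003 -0.008  0.   ] deg 0.4697272233011578
[ 0.5739 -0.3662  0.1362] [[254.6078 326.657 ]] [[217.1923 195.0014]]
[ 0.6488 -0.3622  0.1307] [[187.2972 407.6335]] [[208.7826 102.7678]]
[ 0.3193 -0.38    0.1378] [[463.4704  99.1725]] [[239.6614 520.0665]]
```

View pics/s34c.png

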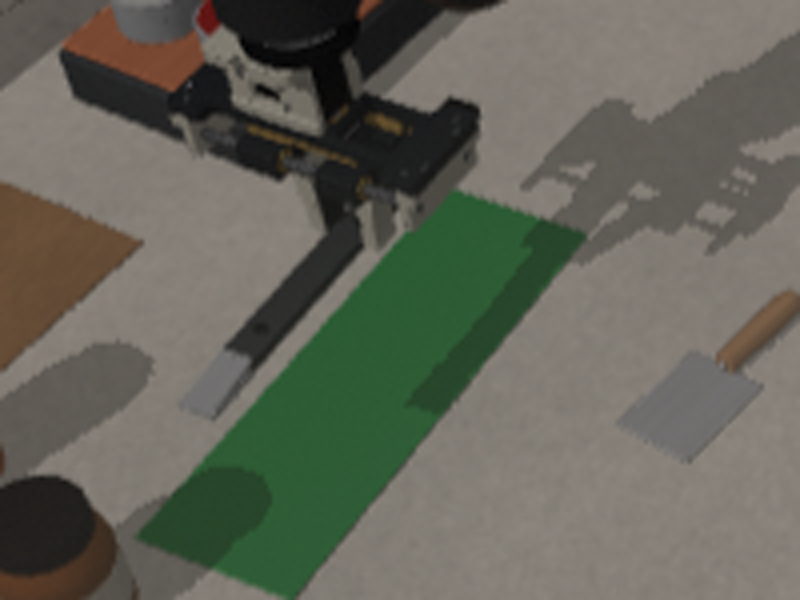

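View pics/t34c.png

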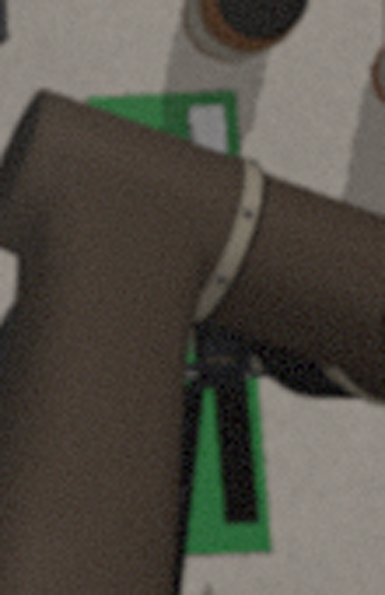

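Request:
{"op": "step_arm", "data": {
  "increments": [
    [[0, 0, 0.04], [0, -0.008, 0], 1],
    [[0, 0, 0.08], [0, -0.008, 0], 1],
    [[0, 0, 0.1], [0, -0.008, 0], 1],
    [[0, 0, 0.112], [0, -0.008, 0], 1],
    [[0, 0, 0.117], [0, -0.008, 0], 1],
    [[0, 0, 0.119], [0, -0.008, 0], 1],
    [[0, 0, 0.119], [0, -0.008, 0], 1]
  ]
}}

```text
time_s: 44.2
tcp_pos: [0.465, -0.3743, -0.0189]
eef_rot: [-179.7, 0.2, -176.9]
contact_force: [0.5, 0.9, -6.3]
gripper_width: 0.0236
```

Request:
{"op": "step_arm", "data": {
  "increments": [
    [[0, 0, 0.001], [0, 0, 0], 1],
    [[0, 0, 0.002], [0, 0, 0], 1],
    [[0, 0, 0.002], [0, 0, 0], 1]
  ]
}}

```text
time_s: 44.5
tcp_pos: [0.4642, -0.3743, -0.0214]
eef_rot: [-179.7, 0.2, -177.0]
contact_force: [-0.1, 0.1, -5.6]
gripper_width: 0.0242
```

Request:
{"op": "step_arm", "data": {
  "increments": [
    [[0, 0, 0.001], [0, 0, 0], 1],
    [[0, 0, 0.002], [0, 0, 0], 1],
    [[0, 0, 0.002], [0, 0, 0], 1]
  ]
}}

```text
time_s: 44.8
tcp_pos: [0.4639, -0.3742, -0.024]
eef_rot: [-179.8, 0.1, -177.0]
contact_force: [0.2, -0.6, -5.5]
gripper_width: 0.0237
```

Request:
{"op": "step_arm", "data": {
  "increments": [
    [[0, 0, 0.001], [0, 0, 0], 1],
    [[0, 0, 0.002], [0, 0, 0], 1],
    [[0, 0, 0.002], [0, 0, 0], 1]
  ]
}}

```text
time_s: 45.1
tcp_pos: [0.4641, -0.3743, -0.0246]
eef_rot: [-179.7, 0.1, -177.0]
contact_force: [-3.1, 2.0, 7.1]
gripper_width: 0.0241
```

Request:
{"op": "step_arm", "data": {
  "increments": [
    [[0, 0, -0.001], [0, 0, 0], 0.6],
    [[0, 0, -0.001], [0, 0, 0], 0.58],
    [[0, 0, -0.001], [0, 0, 0], 0.58],
    [[0, 0, -0.001], [0, 0, 0], 0.58],
    [[0, 0, -0.03], [0, 0, 0], 0.58],
    [[0, 0, -0.08], [0, 0, 0], 0.4],
    [[0, 0, -0.13], [0, 0, 0], 0.2],
    [[0.02, -0.04, -0.18], [0, 0, 0], 0],
    [[0.05, -0.08, -0.22], [0, 0, 0], 0],
    [[0.08, -0.12, -0.24], [0, 0, 0], 0]
  ]
}}

```text
time_s: 46.1
tcp_pos: [0.4066, -0.4737, 0.2015]
eef_rot: [-179.6, 0.3, -176.9]
contact_force: [0.8, -1.1, -0.5]
gripper_width: 0.0715
```

Request:
{"op": "step_arm", "data": {
  "increments": [
    [[0.03, -0.04, 0], [0, 0, 0], 0],
    [[0.06, -0.08, 0], [0, 0, 0], 0],
    [[0.08, -0.1, 0], [0, 0, 0], 0],
    [[0.08, -0.1, 0], [0, 0, 0], 0]
  ]
}}

```text
time_s: 46.5
tcp_pos: [0.3286, -0.5792, 0.1979]
eef_rot: [-179.8, 0.1, -177.2]
contact_force: [1.0, -0.1, -0.8]
gripper_width: 0.0873
```

Run:
```python
from h import *
print(r.get_state()["tcp_pos"],r.get_state()["time_s"])
a,K,T=cap("scene","pics/s35.png"); b,K1,T1=cap("top","pics/t35.png")
cv2.imwrite("pics/s35c.png",cv2.resize(a[:,:,::-1],None,fx=1.4,fy=1.4))
cv2.imwrite("pics/t35c.png",cv2.resize(b[70:330,110:490,::-1],None,fx=2.1,fy=2.1))
```

```text
[ 0.3286 -0.5792  0.1979] 46.5
```

View pics/s35c.png

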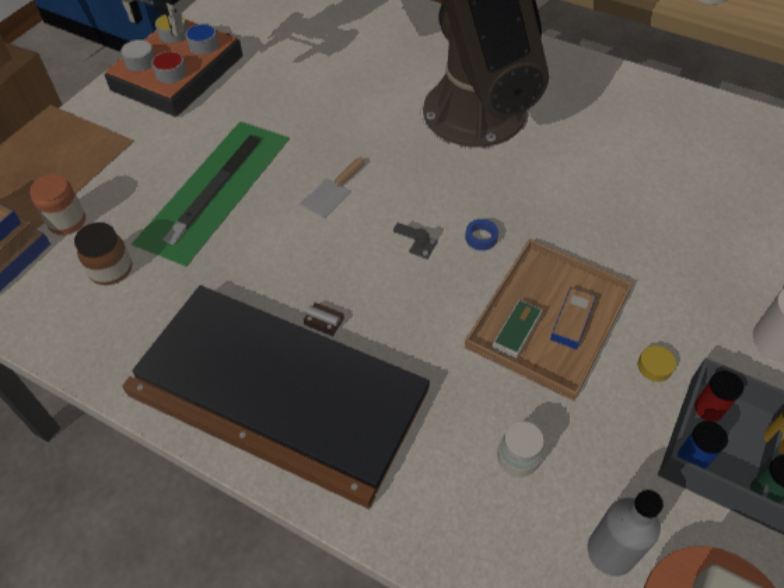

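View pics/t35c.png

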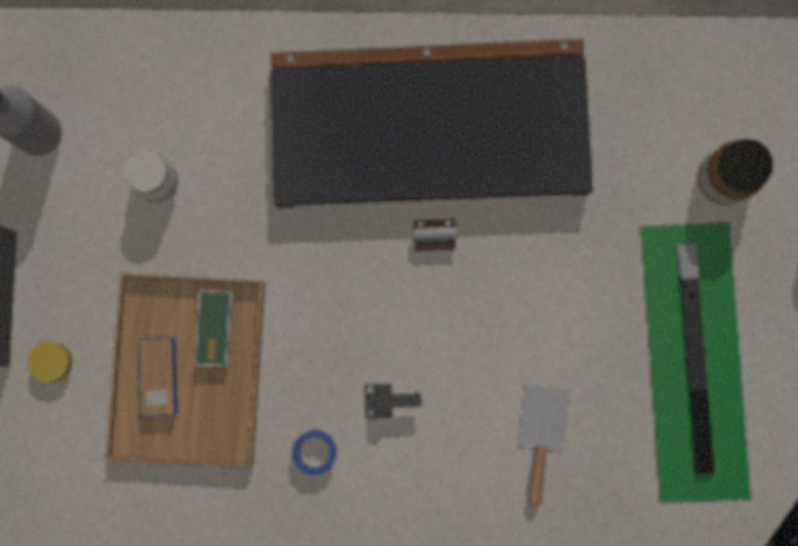

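```bash
python3 -c "
from plant import r
print(r.close_job())"
```

```text
the job is handed in; nothing more can be done
None
```

The job is done and was handed in at about 46.5 s of the 210 s allowed.

**What I did**
- I levered the slab up with the bar over the fulcrum and caught the handle under the hold-down arm. It stayed raised with the gripper off the bar.
- Only two panels were there, green and blue. I drew both straight out from under the raised slab and laid them flat in the tray, painted faces up and apart from each other. The tray had been knocked aside during the run, so I measured it again before placing them.
- I then freed the bar, let the slab down and put the bar back flat on its green mat.

**Last checks (top and scene pictures)**
- **Slab:** its front corners are within about 1 pixel of where they started, so it appears to be fully down on its runners.
- **Panels:** both are flat in the tray and not touching each other.
- **Bar:** it lies inside the mat.
- **Bystanders:** the tape, scraper and wax look unmoved. I judged this by eye only.
- **Robot:** the arm is clear of everything.

**What went wrong or disagreed**
- **Finger length:** the finger ends sit about 29 mm short of the stated TCP. My first two or three attempts to grip the bar closed above it, until I found the true height by touch.
- **Slab turn:** the slab turned by 1–2° while the bar swung under the hold-down. It turned back on the return swing.
- **Joint limits:** the last joint reached the end of its range twice, once near the green panel and once over the tray. Both times I changed the pose.
- **Slab tilt:** I did not measure the raised slab's tilt directly. The bar's geometry puts it at roughly 0.07 rad.

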